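Switch on the light in the oak shelf

ROBOT

A 6-joint arm with a two-finger parallel gripper is mounted at the origin on a cart in front of the work surface, level with it; the furniture and walls round the work are solid. World frame = base frame: x ahead of the robot, y to its left, z up, the work surface at z = 0. Lengths are in mm, angles in rad, forces in N, time in s.
With the tool pointing down it reaches from about 225 to 875 mm from the base axis. Payload 3.4 kg.
Tool frame: the origin (TCP) lies on the centre line of the jaws, within the pads' length; the fingertips stand 14 mm ahead of it and the grasp point (between the pads) lies 5 mm behind it; z points along the fingers, y is the direction in which the jaws open and shut (so a half turn about z gives the same grasp; the last joint's range is limited). The gripper opens to 85 mm and grips with 20 to 120 N. Pads are 22 mm wide; open, the fingers measure 114 mm over their backs; the gripper's body (76 mm by 85 mm) begins 54 mm behind the grasp point. The pads swing forward as they close: fully open they stand 13 mm farther back than shut.
Start: joints at [1.134, 0.276, 1.505, -0, 1.361, -0.121], TCP at [178.598, 546.593, 245.328] pointing down, gripper open.
Joint ranges: [-2.89, 2.89], [-0.75, 2.08], [0.22, 2.7], [-1.18, 4.32], [0.11, 2.71], [-2.7, 2.7]. Speed limits (rad/s): [2.57, 2.57, 3.14, 3.14, 3.14, 3.14].

INTERFACE

Orientations are given as a 3x3 rotation matrix whose columns are the frame's x, y, z axes.
In Python, from cell import telemetry, vision, job gives the robot as it stands. The module is installed in compiled form; this text tells all that it offers.
- The arm moves only by the shell command python3 -m pendant 'ROWS' [FORCE]. ROWS is JSON, a list that holds one entry, the list of rows, each a list of 5 numbers: the shift along the tool's x, y, z in cm, then the turn about the tool's z in degrees, then the closure, from 0 (fully open) to 1 (shut). A call has 1 to 5 rows; each row is the pose to reach, as a shift and turn from the pose measured when the call began, along the tool's axes at that moment; what a row does not reach only later rows make up. A row lasts 1/8 s, in which the tool goes at most 62.5 mm and 10.7 degrees, less where a joint would pass 70% of its speed; a pose out of reach is approached as far as the arm can. A call with a gripper value outside its range is refused whole. The fingers move at their own pace and stop on an object; FORCE is the grip in N (left out, the last holds). Time passes only in rows, so rows that repeat a pose let the fingers close. It gives the time, the measured TCP pose, the force and the opening at its end, in the units of the state.
- telemetry.read_state(): the state, without advancing time (a new reading comes with each control period).
- vision.camera(name): name is "side" or "top" or "wrist"; returns a dict with "image" (480x640x3 uint8, red, green, blue), "fx", "fy", "cx", "cy" (pixels), "eye" and "orientation" of the camera in the world. Camera axes: x right, y down, z forward; pixel columns grow to the right and rows downward; lengths in mm; the calibration is good to about 2 mm. The wrist camera is an equidistant fisheye: a pixel r from the principal point sees the ray r / f radians off the axis. A picture is of the moment at which its call begins. There is no depth.
- job.sign_off(): hands the job in, once; it reports no verdict.
The state is a dict: "t": time; "qpos": joint angles; "joint_velocities": joint speeds; "joint_efforts": joint torques, N m; "ee_pos": TCP position; "eef_rot": TCP orientation; "force": force on the tool from outside, world axes, zero at the start; "ft_torque": the same for the moment, N m; "grip_width": opening from 0.0 (shut) to 1.0 (fully open).
Only numpy, scipy, OpenCV 4.12 (cv2) and the standard library are available. Lean on these libraries where they do the work, as an engineer would, in place of code of your own. Each camera call takes 0.05 s, during which the arm holds its last target. There are 200 camera calls.

TASK

Switch on the light in the small oak shelf: reach in under the overhanging front edge of its top board and push the orange rocker hidden there fully up from below, then let go of it. Leave the switch of the white shelf next to it as it is.

Things in the scene. Friction and masses are not known exactly. Their poses are not given: they have to be found in the camera images.
- oak_shelf: Fixed light-oak counter shelf, open in front, 130 deep, 200 wide, 254 high; jars up to z=122 inside. A white twin stands beside it, left or right. Origin: footprint centre, z=0; x to its back, z up. Top board underside z=240; front lip x=-65 to -57, underside z=247. Side panels from x=-45 back, 166 apart. Orange dot on top marks the rocker's middle. (mm)
- oak_press (a point): Point to press up: underside of the oak shelf's orange rocker (32 wide, 40 long, 6 thick), middle of its width, 10 mm behind its front end. Hanging, it lies at x=-40, y=0, z=190 mm in the shelf frame, 25 mm behind the lip's edge; it rises about 10 mm to the stop and moves with the rocker. Fingers tilted 30 degrees or more from vertical clear the lip.
- oak_switch (a joint): Swing of the oak shelf's rocker, rad: about 0 hanging (off), 0.35 up at its stop, level, underside z=200 mm (on). Hinged at its rear, axis along the shelf's y at x=-13, z=203 mm; front end at x=-51, z=186 mm when hanging. Friction hinge, no spring: about 3.5 N at the press point moves it, and it stays where left.
- white_switch (a joint): The same for the white shelf's rocker (same make and colour); it must stay hanging (off), near 0.

How it is judged (in metres and radians):
At the end, for the whole second after the job is handed in: The oak shelf's rocker is up (joint above 0.26 of 0.35 rad) and at rest, and the white shelf's rocker is still down (below 0.10 rad) (value of joint oak_switch above 0.26 rad and value of joint white_switch below 0.1 rad and velocity of joint oak_switch below 0.05 rad/s); the robot touches nothing.
It fails at once if the white shelf's rocker is pushed up (above 0.10 rad) (value of joint white_switch above 0.1 rad).
It also fails if it takes over 29 s, if anything falls off the work surface, if the arm or the gripper's body presses on something with over 40 N, if the wrist force passes 120 N, or if a joint passes its speed limit or range.

## Working session

There is one attempt and no reset: what is moved stays moved. The work goes in short steps, Python scripts to look and compute and a shell command to move; the robot and the scene stay as the last step left them, time stands still between calls to the robot, and variables do not carry over. Pictures are saved under pics/ and viewed, about 8 in all and at most 12, crops included, and the job is handed in when it is done.

```bash
mkdir -p pics
python3 - <<'E'
from cell import telemetry, vision
import cv2,numpy as np
s=telemetry.read_state();print(s)
ims=[]
for n in("top","side","wrist"):
    c=vision.camera(n);cv2.imwrite(f"pics/{n}0.png",c["image"][:,:,::-1]);print(n,{k:np.round(v,3).tolist() for k,v in c.items() if k!="image"})
E
```

```text
{'t': 0.0, 'qpos': array([ 1.13399166e+00,  2.76559934e-01,  1.50618941e+00, -2.63568542e-05,
        1.36070954e+00, -1.21008017e-01]), 'joint_velocities': array([ 0.00013026, -0.00019195,  0.00054946,  0.00209719, -0.00241951,
        0.0005181 ]), 'joint_efforts': array([-2.07865764e-03, -4.16768754e+01, -2.45802927e+01, -4.58079194e-04,
        1.10911587e-02,  3.23379830e-06]), 'ee_pos': array([178.36832121, 546.06773412, 244.43727613]), 'eef_rot': array([[-9.50550902e-01,  3.10567861e-01, -7.66140814e-04],
       [ 3.10568742e-01,  9.50549399e-01, -1.70190283e-03],
       [ 1.99698368e-04, -1.85568466e-03, -9.99998258e-01]]), 'force': array([0.18467137, 0.60594849, 0.20700961]), 'ft_torque': array([ 0.03050025, -0.00997229,  0.04500253]), 'grip_width': 0.9998461895550068}
top {'fx': 494.444, 'fy': 494.444, 'cx': 329.097, 'cy': 242.358, 'eye': [231.626, -0.704, 899.324], 'orientation': [[-0.203, -0.889, 0.41], [-0.979, 0.181, -0.093], [0.009, -0.42, -0.907]]}
side {'fx': 599.304, 'fy': 599.304, 'cx': 317.283, 'cy': 234.487, 'eye': [63.978, -94.476, 796.97], 'orientation': [[0.068, -0.791, 0.608], [-0.998, -0.046, 0.052], [-0.013, -0.61, -0.792]]}
wrist {'fx': 371.648, 'fy': 371.648, 'cx': 314.072, 'cy': 243.678, 'eye': [116.25, 567.269, 372.76], 'orientation': [[0.31, 0.918, 0.248], [0.951, -0.298, -0.083], [-0.002, 0.261, -0.965]]}
```

View pics/top0.png

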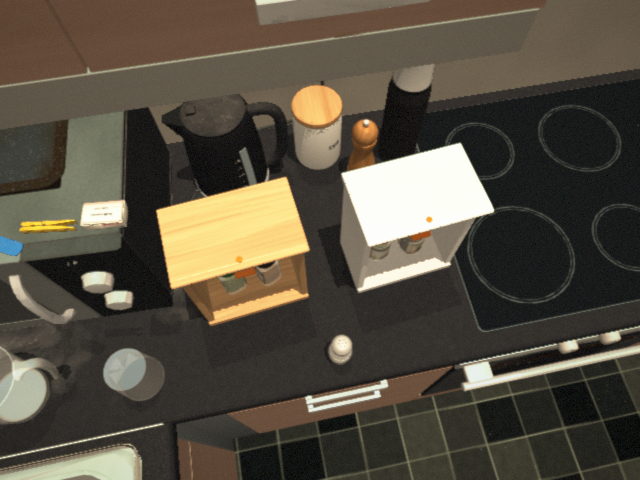

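View pics/side0.png

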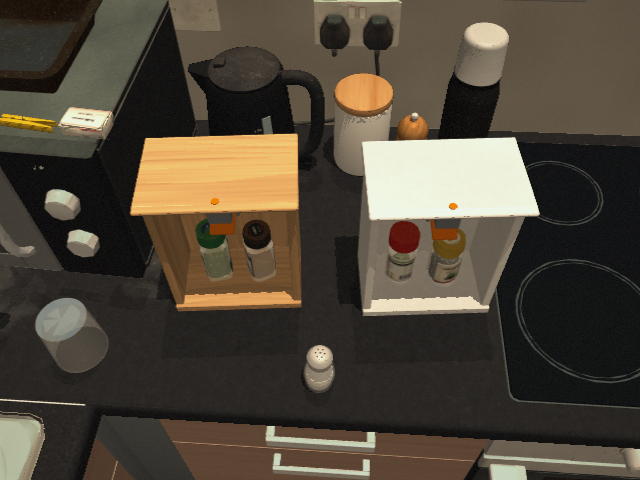

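The top view has the oak shelf left of the white one. Oak top corners are about (158,207), (290,183), (308,241), (170,285), dot (239,259). In the side view the corners are (145,138), (298,136), (299,208), (133,211), dot (214,201). Orange rockers hang just behind each lip.

```bash
cat > h.py <<'E'
import numpy as np
from cell import vision
def ray(c,p):
    d=np.array([(p[0]-c["cx"])/c["fx"],(p[1]-c["cy"])/c["fy"],1.]);return np.array(c["eye"]),np.array(c["orientation"])@d
def plane(c,p,z):
    e,d=ray(c,p);return e+d*(z-e[2])/d[2]
E
python3 - <<'E'
from h import *
import cv2
P={"top":[(158,207),(290,183),(308,241),(170,285)],"side":[(145,138),(298,136),(299,208),(133,211)]}
for n in P:
    c=vision.camera(n)
    hsv=cv2.cvtColor(c["image"],cv2.COLOR_RGB2HSV)
    m=cv2.inRange(hsv,(3,190,170),(16,255,255))
    k,_,st,ce=cv2.connectedComponentsWithStats(m)
    for i in range(1,k):
        if 8<st[i,4]<2000: print(n,"orange",st[i].tolist(),ce[i].round(1),plane(c,ce[i],254).round(1)[:2])
    W=np.array([plane(c,p,254)[:2] for p in P[n]]);print(W.round(1).tolist())
    print("centre",W.mean(0).round(1),"sizes",np.linalg.norm(W-np.roll(W,-1,0),axis=1).round(1))
    for a,b in((0,1),(3,2)):
        d=W[a]-W[b];print("yaw",np.degrees(np.arctan2(-d[0],d[1])).round(1))
E
```

```text
[[630.0, 170.1], [632.2, -28.6], [531.1, -37.4], [503.2, 161.4]]
centre [574.1  66.4] sizes [198.8 101.5 200.8 127.1]
yaw 0.7
yaw 8.0
side orange [211, 198, 8, 6, 30] [214.5 200.4] [525.3  67.7]
side orange [449, 203, 8, 6, 30] [452.6 205.7] [ 533.1 -215.9]
[[627.4, 177.8], [642.0, -22.6], [519.2, -34.6], [503.4, 161.6]]
centre [573.   70.5] sizes [201.  123.4 196.9 125.1]
yaw 4.2
yaw 4.6
```

View pics/wrist0.png

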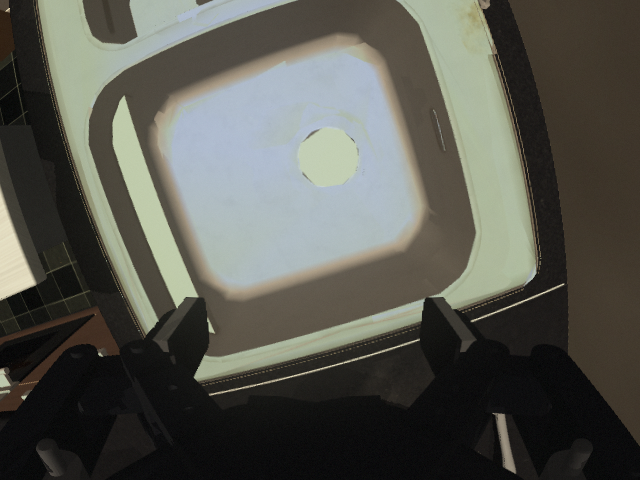

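```bash
python3 -m pendant '[[[0,0,-25,-5,0.5],[-6,-8,-25,-10,1],[-12,-16,-25,-15,1],[-16,-21,-25,-20,1],[-18,-24,-25,-22.6,1]]]' 30; python3 -c "
from cell import telemetry as t
import numpy as np
np.set_printoptions(precision=3,suppress=True)
s=t.read_state();print(s['t'],s['qpos'],s['ee_pos']);print(s['eef_rot'])"
```

```text
t: 0.88
ee_pos: [241.4, 362.8, 453.7]
eef_rot: [[-0.997, -0.081, 0.001], [-0.081, 0.997, 0.0], [-0.001, -0.0, -1.0]]
force: [1.2, -0.5, -0.0]
grip_width: 0.001
0.875 [ 0.824  0.01   1.33  -0.001  1.801 -0.828] [241.395 362.838 453.726]
[[-0.997 -0.081  0.001]
 [-0.081  0.997  0.   ]
 [-0.001 -0.    -1.   ]]
```

```bash
python3 -m pendant '[[[-2,-6,-3,0,1],[-4,-12,-5,0,1],[-6,-18,-5,0,1],[-8,-25,-5,0,1],[-8.4,-31,-5,0,1]]]'; python3 -m pendant '[[[0,0,-60,0,1],[0,0,-60,0,1],[0,0,-60,0,1],[0,0,-60,0,1],[0,0,-60,0,1]]]';python3 -c "
from cell import telemetry as t
import numpy as np
np.set_printoptions(precision=3,suppress=True)
s=t.read_state();print(s['t'],s['qpos'],s['ee_pos']);print(s['eef_rot'])"
```

```text
t: 1.5
ee_pos: [346.4, 79.1, 503.7]
eef_rot: [[-0.997, -0.082, 0.002], [-0.082, 0.997, 0.0], [-0.002, -0.0, -1.0]]
force: [1.9, -0.4, -0.1]
grip_width: -0.0
t: 2.12
ee_pos: [343.3, 79.0, 769.1]
eef_rot: [[-0.996, -0.081, 0.027], [-0.081, 0.997, 0.002], [-0.027, -0.001, -1.0]]
force: [-26.1, -6.1, -17.6]
grip_width: -0.0
2.125 [ 0.027  0.184  0.22   0.002  2.711 -1.623] [343.278  79.007 769.075]
[[-0.996 -0.081  0.027]
 [-0.081  0.997  0.002]
 [-0.027 -0.001 -1.   ]]
```

```bash
cat > st.py <<'E'
from cell import telemetry as t
import numpy as np
np.set_printoptions(precision=3,suppress=True)
s=t.read_state();print(s['t'],s['qpos'],s['ee_pos'],s['force']);print(s['eef_rot'])
E
python3 st.py; python3 -m pendant '[[[20,0,-20,0,1],[20,0,-20,0,1],[20,0,-20,0,1]]]';python3 st.py
```

```text
2.125 [ 0.027  0.184  0.22   0.002  2.711 -1.623] [343.278  79.007 769.075] [-26.116  -6.067 -17.578]
[[-0.996 -0.081  0.027]
 [-0.081  0.997  0.002]
 [-0.027 -0.001 -1.   ]]
t: 2.5
ee_pos: [279.2, 86.3, 798.6]
eef_rot: [[-0.989, -0.08, 0.121], [-0.081, 0.997, -0.002], [-0.121, -0.012, -0.993]]
force: [-0.8, 0.1, 0.3]
grip_width: 0.004
2.5 [ 0.073  0.09   0.22  -0.025  2.71  -1.603] [279.189  86.308 798.638] [-0.766  0.113  0.306]
[[-0.989 -0.08   0.121]
 [-0.081  0.997 -0.002]
 [-0.121 -0.012 -0.993]]
```

```bash
python3 -m pendant '[[[40,0,-20,0,1],[40,0,-20,0,1],[40,0,-20,0,1],[40,0,-20,0,1],[40,0,-20,0,1]]]';python3 st.py
```

```text
t: 3.12
ee_pos: [159.0, 143.4, 825.0]
eef_rot: [[-0.969, -0.083, 0.233], [-0.08, 0.997, 0.022], [-0.234, 0.003, -0.972]]
force: [0.4, 0.8, 0.5]
grip_width: -0.002
3.125 [ 0.592 -0.011  0.221 -0.27   2.71  -1.319] [158.95  143.378 824.966] [0.361 0.842 0.455]
[[-0.969 -0.083  0.233]
 [-0.08   0.997  0.022]
 [-0.234  0.003 -0.972]]
```

```bash
python3 -m pendant '[[[-38,-8,-32,0,1],[-38,-8,-32,0,1],[-38,-8,-32,0,1]]]';python3 st.py
```

```text
t: 3.5
ee_pos: [210.6, 88.8, 824.3]
eef_rot: [[-0.971, -0.089, 0.22], [-0.084, 0.996, 0.034], [-0.222, 0.014, -0.975]]
force: [-0.1, 0.6, 0.1]
grip_width: 0.001
3.5 [ 0.056 -0.014  0.222  0.051  2.709 -1.554] [210.649  88.776 824.302] [-0.053  0.555  0.127]
[[-0.971 -0.089  0.22 ]
 [-0.084  0.996  0.034]
 [-0.222  0.014 -0.975]]
```

```bash
python3 -m pendant '[[[-31,-2,-24,0,1],[-31,-2,-24,0,1],[-31,-2,-24,0,1]]]';python3 st.py
```

```text
t: 3.88
ee_pos: [243.5, 55.8, 819.4]
eef_rot: [[-0.975, -0.092, 0.202], [-0.084, 0.995, 0.047], [-0.205, 0.029, -0.978]]
force: [-0.7, 1.1, 0.1]
grip_width: -0.005
3.875 [-0.179  0.011  0.221  0.198  2.71  -1.651] [243.458  55.841 819.392] [-0.684  1.137  0.061]
[[-0.975 -0.092  0.202]
 [-0.084  0.995  0.047]
 [-0.205  0.029 -0.978]]
```

```bash
python3 -m pendant '[[[-6,3,-0.5,0,1],[-12,3,-1,0,1],[-18,3,-1,0,1],[-25,3,-8,0,1],[-25,3,-20,0,1]]]';python3 st.py;python3 -m pendant '[[[-20,0,-20,0,1],[-20,0,-20,0,1],[-20,0,-20,0,1]]]';python3 st.py
```

```text
t: 4.5
ee_pos: [270.3, 49.5, 810.1]
eef_rot: [[-0.982, -0.095, 0.164], [-0.085, 0.994, 0.063], [-0.169, 0.047, -0.984]]
force: [0.1, -0.1, -0.4]
grip_width: 0.001
4.5 [-0.201  0.05   0.221  0.227  2.71  -1.648] [270.261  49.544 810.115] [ 0.057 -0.138 -0.388]
[[-0.982 -0.095  0.164]
 [-0.085  0.994  0.063]
 [-0.169  0.047 -0.984]]
t: 4.88
ee_pos: [285.3, 34.5, 805.7]
eef_rot: [[-0.984, -0.096, 0.151], [-0.085, 0.994, 0.074], [-0.157, 0.06, -0.986]]
force: [0.2, 0.4, -0.7]
grip_width: 0.001
4.875 [-0.266  0.069  0.221  0.269  2.71  -1.676] [285.343  34.51  805.662] [ 0.204  0.366 -0.738]
[[-0.984 -0.096  0.151]
 [-0.085  0.994  0.074]
 [-0.157  0.06  -0.986]]
```

```bash
cat > fk.py <<'E'
import numpy as np
from scipy.spatial.transform import Rotation as Ro
def fk(q,p):
    r0,lat,z0,ax,az,bx,bz,tx,ty,tz,o6=p
    R=np.eye(3);x=np.zeros(3)
    for ax_,a,t in (('z',q[0],(r0,lat,z0)),('y',q[1],(ax,0,az)),('y',q[2],(bx,0,bz)),('z',q[3],(0,0,0)),('y',q[4],(tx,ty,tz)),('z',q[5]+o6,(0,0,0))):
        R=R@Ro.from_euler(ax_,a).as_matrix();x=x+R@np.array(t)
    return x,R
E
cat > fit.py <<'E'
from fk import *
from scipy.optimize import least_squares
D=[([1.13399,.27656,1.50619,0,1.36071,-.121],[178.37,546.07,244.44],[-.9506,.3106,-.9505*0]),
([.824,.01,1.33,-.001,1.801,-.828],[241.395,362.838,453.726],[-.997,-.081,-.001]),
([.027,.184,.22,.002,2.711,-1.623],[343.278,79.007,769.075],[-.996,-.081,-.027]),
([.073,.09,.22,-.025,2.71,-1.603],[279.189,86.308,798.638],[-.989,-.081,-.121]),
([.592,-.011,.221,-.27,2.71,-1.319],[158.95,143.378,824.966],[-.969,-.08,-.234]),
([.056,-.014,.222,.051,2.709,-1.554],[210.649,88.776,824.302],[-.971,-.084,-.222]),
([-.179,.011,.221,.198,2.71,-1.651],[243.458,55.841,819.392],[-.975,-.084,-.205]),
([-.201,.05,.221,.227,2.71,-1.648],[270.261,49.544,810.115],[-.982,-.085,-.169]),
([-.266,.069,.221,.269,2.71,-1.676],[285.343,34.51,805.662],[-.984,-.085,-.157])]
def f(p):
    o=[]
    for q,x,rx in D:
        X,R=fk(q,p);o+=list(X-x)+list(300*(R[:,0]-rx))
    return o
b=None
for o in(0,1.57,3.14,-1.57):
    s=least_squares(f,[50,70,300,0,450,0,400,0,0,230,o],loss='soft_l1')
    if b is None or s.cost<b.cost:b=s
print(b.cost,b.x.round(2).tolist(),np.abs(b.fun).reshape(-1,6).max(1).round(1));np.save('p.npy',b.x)
E
python3 fit.py
```

```text
0.3319501473434725 [0.61, 70.07, 140.0, 0.56, 629.2, 60.04, 421.35, 1.33, -0.65, 353.37, 1.57] [0.1 0.2 0.1 0.2 0.2 0.2 0.1 0.4 0.2]
```

```bash
cat > sim.py <<'E'
from fk import *
from scipy.optimize import least_squares
p=np.load('p.npy');LO=np.array([-2.89,-.75,.22,-1.18,.11,-2.7]);HI=np.array([2.89,2.08,2.7,4.32,2.71,2.7])
V=np.array([2.57,2.57,3.14,3.14,3.14,3.14])*.7/8
def call(q,rows,w):
    q=np.clip(q,LO+1e-3,HI-1e-3);x0,R0=fk(q,p)
    for r in rows:
        x,R=fk(q,p);T=x0+R0@(10*np.array(r[:3]));d=T-x;n=np.linalg.norm(d);T=x+d*min(1,62.5/max(n,1e-9))
        Rt=R0@Ro.from_euler('z',r[3],degrees=True).as_matrix()
        def f(a):
            X,Q=fk(a,p);return np.r_[X-T,w*Ro.from_matrix(Q@Rt.T).as_rotvec()]
        lo=np.maximum(LO,q-V)-1e-6;hi=np.minimum(HI,q+V)+1e-6
        q=least_squares(f,np.clip(q,lo+1e-7,hi-1e-7),bounds=(lo,hi)).x
    return q
tilt=lambda q:np.degrees(np.arccos(-fk(q,p)[1][2,2]))
def show(q):
    X,R=fk(q,p);print(q.round(3),X.round(0),'tz',R[:,2].round(3),'tilt',tilt(q).round(1))
E
python3 - <<'E'
from sim import *
for w in(50,100,200,400,800,2000):
    print(w)
    show(call([.027,.184,.22,.002,2.71,-1.623],[[20,0,-20,0]]*3,w))
    show(call([.073,.09,.22,-.025,2.71,-1.603],[[40,0,-20,0]]*5,w))
    show(call([-.179,.011,.221,.198,2.709,-1.651],[[-6,3,-.5,0],[-12,3,-1,0],[-18,3,-1,0],[-25,3,-8,0],[-25,3,-20,0]],w))
E
```

```text
50
[-0.17  -0.146  0.22   0.152  2.476 -1.673] [209.  68. 884.] tz [ 0.558 -0.001 -0.83 ] tilt 33.9
[ 0.616 -0.331  0.22  -0.062  2.574 -1.124] [ -9.  64. 885.] tz [ 0.531  0.335 -0.778] tilt 38.9
[-0.222 -0.004  0.22   0.397  1.973 -1.537] [444. 100. 967.] tz [ 0.805  0.183 -0.564] tilt 55.6
100
[-0.378 -0.101  0.22   0.416  2.622 -1.627] [209.  67. 853.] tz [ 0.397  0.058 -0.916] tilt 23.7
[ 0.641 -0.262  0.22  -0.121  2.71  -1.148] [  0.  65. 856.] tz [ 0.394  0.231 -0.89 ] tilt 27.1
[-0.17   0.017  0.22   0.334  2.08  -1.539] [434.  98. 928.] tz [ 0.726  0.166 -0.667] tilt 48.1
200
[-0.009 -0.016  0.22   0.005  2.71  -1.656] [214.  68. 825.] tz [ 0.226 -0.    -0.974] tilt 13.0
[ 0.75  -0.251  0.383 -0.22   2.71  -1.124] [ 18.  68. 822.] tz [ 0.271  0.127 -0.954] tilt 17.4
[-0.062  0.081  0.22   0.195  2.337 -1.55 ] [406.  94. 843.] tz [ 0.478  0.111 -0.872] tilt 29.4
400
[-0.004 -0.016  0.351  0.003  2.71  -1.654] [219.  69. 796.] tz [ 0.097  0.001 -0.995] tilt 5.6
[ 0.616 -0.256  0.52  -0.183  2.71  -1.211] [ 28.  72. 792.] tz [ 0.175  0.03  -0.984] tilt 10.2
[-0.006  0.134  0.22   0.11   2.509 -1.569] [383.  90. 798.] tz [ 0.272  0.063 -0.96 ] tilt 16.2
800
[-0.005 -0.016  0.401  0.004  2.71  -1.653] [221.  69. 784.] tz [ 0.046  0.001 -0.999] tilt 2.6
[ 0.582 -0.255  0.564 -0.166  2.71  -1.226] [ 32.  75. 782.] tz [ 0.136  0.007 -0.991] tilt 7.8
[ 0.005  0.148  0.22   0.09   2.55  -1.575] [377.  89. 789.] tz [ 0.219  0.051 -0.974] tilt 13.0
2000
[-0.005 -0.015  0.417  0.004  2.71  -1.653] [221.  69. 780.] tz [ 0.031  0.002 -1.   ] tilt 1.8
[ 0.558 -0.256  0.577 -0.158  2.71  -1.242] [ 33.  75. 779.] tz [ 0.124 -0.    -0.992] tilt 7.1
[ 0.007  0.151  0.22   0.084  2.561 -1.577] [376.  88. 787.] tz [ 0.205  0.048 -0.977] tilt 12.2
```

```bash
cat > sim2.py <<'E'
from sim import *
def err(q,T,Rt,w=1):
    X,Q=fk(q,p);return np.r_[T-X,300*Ro.from_matrix(Rt@Q.T).as_rotvec()]
def jac(q,T,Rt):
    e=err(q,T,Rt);J=np.zeros((6,6))
    for i in range(6):
        a=np.array(q,float);a[i]+=1e-5;J[:,i]=-(err(a,T,Rt)-e)/1e-5
    return J,e
def call2(q,rows,lam=10,N=20,mode=0):
    q=np.clip(q,LO,HI);x0,R0=fk(q,p)
    tx=x0.copy()
    for r in rows:
        x=fk(q,p)[0];T=x0+R0@(10*np.array(r[:3]));s=tx if mode else x
        d=T-s;n=np.linalg.norm(d);tx=s+d*min(1,62.5/max(n,1e-9))
        Rt=R0@Ro.from_euler('z',r[3],degrees=True).as_matrix();qs=q.copy()
        for _ in range(N):
            J,e=jac(q,tx,Rt);q=np.clip(q+J.T@np.linalg.solve(J@J.T+lam**2*np.eye(6),e),LO,HI)
        dq=q-qs;k=min(1,(V/np.maximum(np.abs(dq),1e-9)).min());q=qs+k*dq
    return q
E
python3 - <<'E'
from sim2 import *
for kw in [dict(lam=l,N=n) for l in(1,30,100) for n in(1,5,40)]:
    print(kw)
    show(call2([-.002,.18,.9,.002,2.06,-1.62],[[0,0,-60,0]]*5,**kw))
    show(call2([.027,.184,.22,.002,2.71,-1.623],[[20,0,-20,0]]*3,**kw))
    show(call2([.073,.09,.22,-.025,2.71,-1.603],[[40,0,-20,0]]*5,**kw))
    show(call2([-.179,.011,.221,.198,2.709,-1.651],[[-6,3,-.5,0],[-12,3,-1,0],[-18,3,-1,0],[-25,3,-8,0],[-25,3,-20,0]],**kw))
E
```

```text
{'lam': 1, 'N': 1}
[-0.003  0.438  0.22   0.004  2.7   -1.618] [496.  69. 661.] tz [-0.215  0.002 -0.977] tilt 12.4
[ 0.01   0.23   0.22   0.003  2.71  -1.638] [373.  74. 752.] tz [-0.019  0.001 -1.   ] tilt 1.1
[ 0.04   0.061  0.22  -0.025  2.71  -1.637] [263.  76. 807.] tz [ 0.15  -0.004 -0.989] tilt 8.6
[ 0.047  0.276  0.22   0.073  2.633 -1.546] [424. 102. 734.] tz [ 0.01   0.036 -0.999] tilt 2.1
{'lam': 1, 'N': 5}
[-0.003  0.517  0.22   0.006  2.71  -1.616] [533.  69. 621.] tz [-0.301  0.003 -0.954] tilt 17.5
[ 0.008  0.229  0.22   0.005  2.71  -1.639] [373.  73. 753.] tz [-0.018  0.002 -1.   ] tilt 1.0
[ 0.028  0.06   0.22  -0.018  2.71  -1.643] [263.  74. 807.] tz [ 0.151 -0.003 -0.989] tilt 8.7
[ 0.043  0.283  0.22   0.083  2.659 -1.54 ] [420. 101. 731.] tz [-0.024  0.037 -0.999] tilt 2.5
{'lam': 1, 'N': 40}
[-0.003  0.519  0.22   0.006  2.71  -1.616] [533.  69. 621.] tz [-0.302  0.003 -0.953] tilt 17.6
[ 0.008  0.229  0.22   0.005  2.71  -1.639] [373.  73. 753.] tz [-0.018  0.002 -1.   ] tilt 1.0
[ 0.028  0.06   0.22  -0.018  2.71  -1.643] [263.  74. 807.] tz [ 0.151 -0.003 
[... 1895 characters left out ...]
2   0.022  2.71  -1.642] [316.  69. 785.] tz [ 0.075  0.008 -0.997] tilt 4.3
[ 0.011 -0.032  0.22  -0.013  2.71  -1.655] [202.  70. 828.] tz [ 0.241 -0.003 -0.97 ] tilt 14.0
[ 0.018  0.224  0.22   0.104  2.627 -1.544] [397.  95. 756.] tz [ 0.068  0.053 -0.996] tilt 4.9
{'lam': 100, 'N': 40}
[-0.013  0.381  0.22   0.016  2.682 -1.617] [472.  66. 688.] tz [-0.141  0.009 -0.99 ] tilt 8.1
[-0.012  0.137  0.22   0.023  2.71  -1.642] [316.  69. 785.] tz [ 0.075  0.009 -0.997] tilt 4.3
[ 1.000e-03 -3.300e-02  2.200e-01 -3.000e-03  2.710e+00 -1.655e+00] [202.  69. 829.] tz [ 0.242 -0.001 -0.97 ] tilt 14.0
[ 0.018  0.224  0.22   0.104  2.626 -1.545] [397.  95. 756.] tz [ 0.069  0.052 -0.996] tilt 5.0
```

```bash
cat > s3.py <<'E'
from sim2 import *
def ik(T,Rt,q0=[0,.1,1.4,0,1.6,-1.6]):
    s=least_squares(lambda a:np.r_[err(a,T,Rt)],q0,bounds=(LO,HI));return s.x,np.abs(s.fun).max()
def Rtilt(t,yaw=4.5): # columns x,y,z of tool, tilted t deg forward from down
    a=np.radians(t);b=Ro.from_euler('z',yaw,degrees=True).as_matrix()
    return b@np.array([[-np.cos(a),0,np.sin(a)],[0,1,0],[-np.sin(a),0,-np.cos(a)]])
if __name__=="__main__":
    # final reach check
    sh=np.array([573.5,69,0]);b=Ro.from_euler('z',4.5,degrees=True).as_matrix()
    for t in(15,30,45,60,75,90):
        T=sh+b@np.array([-45,0,180.]);print(t,[ (q.round(2),round(e,1)) for q,e in [ik(T-14*Rtilt(t)[:,2],Rtilt(t))]])
    for x in(230,300,):
        for z in(150,300,450,600):
            q,e=ik(np.array([x,85.,z]),Rtilt(10));
            if e>1: print(x,z,'unreach',q.round(2));continue
            for d in((30,0),(30,-30),(30,30),(0,-40),(0,40)):
                a=call2(q,[[d[0],0,d[1],0]]*5,lam=100,N=10);X,R=fk(a,p)
                print(x,z,d,q[1:5].round(2),'->',a.round(2),X.round(0),'fwd',np.degrees(np.arctan2(R[0,2],-R[2,2])).round(1))
E
python3 s3.py
```

```text
15 [(array([-0.03,  0.12,  1.88,  0.04,  0.88, -1.69]), np.float64(0.0))]
30 [(array([-0.05,  0.02,  2.1 ,  0.14,  0.51, -1.8 ]), np.float64(0.0))]
45 [(array([-0.09, -0.01,  2.31,  1.01,  0.13, -2.7 ]), np.float64(2.2))]
60 [(array([-0.07, -0.07,  2.32,  1.04,  0.11, -2.7 ]), np.float64(60.5))]
75 [(array([-0.07, -0.14,  2.32,  1.06,  0.11, -2.7 ]), np.float64(120.2))]
90 [(array([-0.07, -0.21,  2.33,  1.09,  0.11, -2.7 ]), np.float64(179.6))]
230 150 (30, 0) [-0.28  2.33  0.    0.92] -> [ 0.31 -0.75  2.52 -0.    1.41 -1.34] [-62.  52. 104.] fwd -2.2
230 150 (30, -30) [-0.28  2.33  0.    0.92] -> [ 0.18 -0.75  2.   -0.01  1.83 -1.47] [  1.  68. 326.] fwd 3.9
230 150 (30, 30) [-0.28  2.33  0.    0.92] -> [ 0.07  0.24  2.7   0.01  0.11 -1.59] [203.  83. -25.] fwd 5.5
230 150 (0, -40) [-0.28  2.33  0.    0.92] -> [ 0.06 -0.48  1.65  0.    1.8  -1.59] [176.  81. 458.] fwd 10.0
230 150 (0, 40) [-0.28  2.33  0.    0.92] -> [ 0.07  0.52  2.7  -0.22  0.11 -1.36] [150.  71. -77.] fwd -10.6
230 300 (30, 0) [-0.4   2.    0.    1.37] -> [ 0.31 -0.75  2.17 -0.    1.75 -1.35] [-34.  61. 251.] fwd
[... 3028 characters left out ...]
0.01  2.46 -1.6 ] [246.  81. 758.] fwd 10.0
300 450 (0, 40) [-0.29  1.59  0.01  1.67] -> [ 0.05 -0.04  2.18  0.01  0.83 -1.6 ] [354.  89. 142.] fwd 10.0
300 600 (30, 0) [-0.22  1.17  0.01  2.01] -> [ 0.1  -0.66  1.44 -0.02  2.19 -1.57] [  5.  65. 548.] fwd 10.0
300 600 (30, -30) [-0.22  1.17  0.01  2.01] -> [-0.01 -0.31  0.59  0.    2.69 -1.65] [ 45.  69. 779.] fwd 10.0
300 600 (30, 30) [-0.22  1.17  0.01  2.01] -> [-0.03 -0.62  1.96  0.02  1.63 -1.67] [121.  72. 344.] fwd 10.0
300 600 (0, -40) [-0.22  1.17  0.01  2.01] -> [ 0.01  0.1   0.22  0.06  2.71 -1.58] [291.  82. 795.] fwd 6.3
300 600 (0, 40) [-0.22  1.17  0.01  2.01] -> [ 0.05 -0.18  1.89  0.01  1.25 -1.6 ] [354.  89. 292.] fwd 10.0
```

```bash
cat > s4.py <<'E'
from s3 import *
def go(q,world,lam,n=5):
    X,R=fk(q,p);d=R.T@np.array(world,float)/10;d=d.round(0)
    a=call2(q,[[*d,0]]*n,lam=lam,N=10);Y,Q=fk(a,p)
    print(d,a.round(2),Y.round(0),'tz',Q[:,2].round(2),'tx',Q[:,0].round(2));return a
q0=np.array([-.266,.069,.221,.269,2.709,-1.676])
for lam in(60,200):
  for A in ((-300,0,50),(-300,0,150),(-300,0,300)):
    print(lam,A);q=go(q0,(0,45,-120),lam,4)
    for i in range(4):
        X=fk(q,p)[0];q=go(q,(A[0],72-X[1],A[2]),lam)
E
python3 s4.py
```

```text
60 (-300, 0, 50)
[ 2.  4. 12.] [-0.06 -0.16  0.89  0.11  2.26 -1.65] [281.  82. 687.] tz [ 0.15  0.07 -0.99] tx [-0.98 -0.09 -0.16]
[ 29.   2. -10.] [ 0.05 -0.4   0.82  0.08  2.57 -1.55] [ 31.  85. 731.] tz [ 0.15  0.05 -0.99] tx [-0.98 -0.09 -0.15]
[29.  2. -9.] [-0.02 -0.36  0.3   0.57  2.71 -1.11] [-41. 149. 840.] tz [ 0.41  0.22 -0.89] tx [-0.9  -0.05 -0.43]
[ 25.  -3. -18.] [-0.1  -0.32  0.22  1.43  2.71 -0.26] [-105.  226.  845.] tz [ 0.19  0.4  -0.9 ] tx [-0.98 -0.   -0.21]
[ 28. -10. -16.] [ 0.27 -0.26  0.22  2.12  2.7   0.86] [-227.  143.  849.] tz [-0.28  0.3  -0.91] tx [-0.96 -0.    0.29]
60 (-300, 0, 150)
[ 2.  4. 12.] [-0.06 -0.16  0.89  0.11  2.26 -1.65] [281.  82. 687.] tz [ 0.15  0.07 -0.99] tx [-0.98 -0.09 -0.16]
[ 27.   3. -19.] [ 0.06 -0.23  0.39  0.11  2.71 -1.5 ] [ 74.  90. 818.] tz [ 0.26  0.06 -0.96] tx [-0.96 -0.08 -0.26]
[ 25.   2. -22.] [ 1.01 -0.05  0.22 -0.65  2.71 -1.3 ] [101. 126. 837.] tz [ 0.31  0.01 -0.95] tx [-0.95 -0.11 -0.31]
[ 24.  -2. -24.] [ 1.88  0.14  0.22 -1.18  2.71 -1.12] [ -7. 238. 817.] tz [ 0.42 -0.04 -0.91] tx [-0.87 -0.32 -0.39]
[ 25. 
[... 1851 characters left out ...]
.52  0.22  0.75  2.71 -0.71] [-208.  133.  832.] tz [ 0.5   0.38 -0.78] tx [-0.84 -0.   -0.54]
200 (-300, 0, 300)
[ 2.  4. 12.] [-0.06 -0.16  0.89  0.11  2.26 -1.65] [281.  81. 687.] tz [ 0.15  0.07 -0.99] tx [-0.98 -0.09 -0.16]
[ 25.   4. -34.] [-0.06 -0.12  0.22  0.27  2.71 -1.45] [144. 101. 844.] tz [ 0.31  0.09 -0.94] tx [-0.94 -0.07 -0.32]
[ 19.   2. -38.] [ 0.18 -0.2   0.22  0.19  2.71 -1.29] [ 63. 110. 853.] tz [ 0.37  0.15 -0.92] tx [-0.92 -0.06 -0.39]
[ 16.   3. -39.] [ 0.22 -0.28  0.22  0.3   2.71 -1.14] [ -5. 114. 857.] tz [ 0.42  0.22 -0.88] tx [-0.9  -0.04 -0.44]
[ 14.   5. -40.] [ 0.23 -0.35  0.22  0.49  2.71 -0.93] [-70. 125. 855.] tz [ 0.43  0.3  -0.85] tx [-0.89 -0.02 -0.45]
```

```bash
python3 -m pendant '[[[2,4.5,6,0,1],[2,4.5,12,0,1],[2,4.5,12,0,1]]]' >/dev/null;python3 st.py; python3 -m pendant '[[[6,0,-4,0,1],[12,0.5,-8,0,1],[18,1,-12,0,1],[24,1,-17,0,1],[28,1.5,-19,0,1]]]'>/dev/null;python3 st.py
```

```text
5.25 [-0.037 -0.164  0.901  0.103  2.258 -1.63 ] [278.487  86.944 683.278] [0.08  0.566 0.326]
[[-0.985 -0.097  0.145]
 [-0.087  0.993  0.074]
 [-0.151  0.06  -0.987]]
5.875 [-0.028 -0.271  0.55   0.134  2.711 -1.549] [ 59.691  87.339 785.628] [ 0.414 -0.207  0.362]
[[-0.986 -0.079  0.149]
 [-0.072  0.996  0.052]
 [-0.153  0.04  -0.987]]
```

```bash
python3 -m pendant '[[[17,0.5,-23,0,1],[17,0.5,-23,0,1],[17,0.5,-23,0,1],[17,0.5,-23,0,1]]]'>/dev/null;python3 st.py
```

```text
6.375 [ 0.889 -0.228  0.514 -0.192  2.71  -0.943] [ 19.833  90.239 791.067] [-0.457  0.481  0.137]
[[-0.985 -0.085  0.148]
 [-0.077  0.995  0.056]
 [-0.152  0.044 -0.987]]
```

```bash
python3 -m pendant '[[[-5,-1,5,0,1],[-10,-2,10,0,1],[-14,-3.5,15,0,1],[-14,-3.5,15,0,1],[-14,-3.5,15,0,1]]]'>/dev/null;python3 st.py
```

```text
7.0 [-0.111 -0.336  0.965  0.104  2.364 -1.68 ] [149.073  78.845 690.6  ] [ 0.344 -0.912 -0.351]
[[-0.985 -0.081  0.153]
 [-0.073  0.996  0.056]
 [-0.157  0.044 -0.987]]
```

```bash
python3 -m pendant '[[[6,1.6,0.1,0,1],[11.9,2.1,-0.8,0,1],[17.8,2.6,-1.7,0,1],[23.7,3.1,-2.6,0,1],[29.6,3.6,-3.5,0,1]]]'>/dev/null;python3 st.py
```

```text
7.625 [-0.009 -0.651  0.929  0.136  2.706 -1.531] [-152.99    90.964  680.297] [-0.374  0.581  1.615]
[[-0.985 -0.082  0.153]
 [-0.074  0.996  0.056]
 [-0.157  0.044 -0.987]]
```

Run:
```python
import re
src=open('s4.py').read().split('q0=')[0];exec(src)
q0=np.array([-.009,-.651,.929,.136,2.706,-1.531])
for lam in(30,150):
  for A in((0,0,300),(100,-20,300),(-50,0,300),(-200,0,200)):
    print(lam,A);q=q0
    for i in range(2): q=go(q,A,lam)
```

```text
30 (0, 0, 300)
[ -5.   1. -30.] [ 0.62 -0.27  0.44  0.33  2.71 -0.67] [-28. 124. 810.] tz [ 0.1   0.24 -0.96] tx [-0.99 -0.03 -0.12]
[ -3.   7. -29.] [ 1.18  0.1   0.22 -0.01  2.71 -0.45] [ 49. 295. 796.] tz [ 0.05  0.1  -0.99] tx [-1.   -0.04 -0.05]
30 (100, -20, 300)
[-14.  -2. -28.] [ 0.63 -0.17  0.32 -0.3   2.71 -1.35] [ 69.  82. 829.] tz [ 0.28  0.05 -0.96] tx [-0.95 -0.1  -0.29]
[-18.  -3. -26.] [ 0.07  0.12  0.22  0.09  2.71 -1.53] [296. 102. 791.] tz [ 0.09  0.04 -0.99] tx [-0.99 -0.1  -0.09]
30 (-50, 0, 300)
[  0.   2. -30.] [ 0.4  -0.29  0.48  0.97  2.71 -0.34] [-89. 169. 814.] tz [-0.08  0.34 -0.94] tx [-0.99 -0.11  0.05]
[  6.  11. -28.] [1.48 0.07 0.23 0.36 2.71 0.18] [-98. 270. 806.] tz [-0.14  0.12 -0.98] tx [-0.99 -0.08  0.13]
30 (-200, 0, 200)
[ 17.   3. -23.] [-0.1  -0.42  0.44  1.34  2.71 -0.4 ] [-139.  228.  812.] tz [ 0.12  0.4  -0.91] tx [-0.99 -0.03 -0.14]
[ 17.  10. -21.] [ 0.48 -0.17  0.28  1.3   2.7   0.2 ] [-92. 193. 849.] tz [-0.18  0.37 -0.91] tx [-0.98 -0.02  0.19]
150 (0, 0, 300)
[ -5.   1. -30.] [ 0.1  -0.2   0.22  0.96  2.71 -0.58] [  5. 192. 854.] tz
[... 232 characters left out ...]
.08] [ 87. 139. 844.] tz [ 0.27  0.19 -0.94] tx [-0.96 -0.05 -0.29]
[-18.   2. -26.] [-0.08 -0.04  0.22  0.61  2.71 -1.13] [187. 139. 834.] tz [ 0.19  0.23 -0.96] tx [-0.98 -0.04 -0.2 ]
150 (-50, 0, 300)
[  0.   2. -30.] [ 0.01 -0.25  0.22  1.17  2.71 -0.45] [-41. 205. 853.] tz [ 0.18  0.39 -0.9 ] tx [-0.98 -0.03 -0.21]
[ -1.  12. -28.] [ 0.21 -0.17  0.22  1.17  2.69 -0.24] [-22. 212. 858.] tz [ 0.04  0.42 -0.91] tx [-1.   -0.03 -0.05]
150 (-200, 0, 200)
[ 17.   3. -23.] [-0.05 -0.4   0.26  1.23  2.71 -0.48] [-134.  216.  834.] tz [ 0.28  0.38 -0.88] tx [-0.95 -0.04 -0.32]
[ 13.  10. -23.] [ 0.07 -0.37  0.22  1.6   2.69  0.06] [-204.  211.  837.] tz [ 0.09  0.45 -0.89] tx [-0.99 -0.04 -0.13]
```

```bash
python3 -m pendant '[[[-1,-1,-6,0,1],[-2,-2,-12,0,1]]]'>/dev/null;python3 st.py
```

```text
7.875 [ 0.219 -0.542  0.772  0.097  2.71  -1.339] [-116.518   59.699  729.313] [ 0.321 -0.603  0.232]
[[-0.979 -0.086  0.186]
 [-0.071  0.994  0.083]
 [-0.192  0.068 -0.979]]
```

```bash
python3 -m pendant '[[[3,0,-6,0,1],[6,0,-12,0,1],[9,0,-18,0,1]]]'>/dev/null;python3 st.py
```

```text
8.25 [ 0.338 -0.554  0.742  0.085  2.71  -1.233] [-130.455   40.95   734.524] [-0.221  0.075  0.022]
[[-0.972 -0.092  0.214]
 [-0.069  0.991  0.113]
 [-0.223  0.095 -0.97 ]]
```

```bash
python3 -m pendant '[[[1,10,-20,0,1],[1,10,-20,0,1],[1,10,-20,0,1]]]'>/dev/null;python3 st.py
```

```text
8.625 [ 0.229 -0.5    0.65   0.215  2.71  -1.217] [-105.694   78.808  760.654] [0.09  0.607 0.438]
[[-0.965 -0.098  0.241]
 [-0.064  0.987  0.148]
 [-0.253  0.127 -0.959]]
```

```bash
python3 -m pendant '[[[-0.5,5,4,0,1],[-1,9,7.7,0,1],[-1,9,7.7,0,1]]]'>/dev/null;python3 st.py;python3 -m pendant '[[[3,0,-20,0,1],[3,0,-20,0,1],[3,0,-20,0,1],[3,0,-20,0,1]]]'>/dev/null;python3 st.py
```

```text
9.0 [-0.32  -0.631  0.897  0.466  2.641 -1.532] [-85.912 181.187 699.494] [-0.199 -0.586  0.603]
[[-0.966 -0.094  0.241]
 [-0.059  0.987  0.147]
 [-0.252  0.128 -0.959]]
9.5 [ 0.043 -0.497  0.601  0.448  2.71  -1.172] [-103.673  128.531  772.485] [0.428 0.466 0.111]
[[-0.956 -0.106  0.272]
 [-0.054  0.98   0.193]
 [-0.287  0.17  -0.943]]
```

```bash
cat > s5.py <<'E'
exec(open('s4.py').read().split('q0=')[0])
qa=np.array([-.32,-.631,.897,.466,2.641,-1.532])
for lam,N in((30,1),(100,1),(200,1),(400,1),(100,10)):
    a=call2(qa,[[3,0,-20,0]]*4,lam=lam,N=N);print(lam,N);show(a)
qb=np.array([.043,-.497,.601,.448,2.71,-1.172]);X,R=fk(qb,p)
for x in(-250,-150,-50,50):
  for y in(-100,-20,60,130,200):
    for z in (740,640):
      q,e=ik(np.array([x,y,z]),R,qb)
      if e<2: break
    if e>2: continue
    for d in((0,0,-25),(15,0,-20)):
        a=call2(q,[[*d,0]]*5,lam=100,N=1);Y,Q=fk(a,p)
        print((x,y,z),d,q.round(2),'->',a.round(2),Y.round(0),Q[:,2].round(2))
E
python3 s5.py
```

```text
30 1
[-0.23  -0.257  0.238  1.225  2.71  -0.619] [ -1. 214. 851.] tz [ 0.245  0.347 -0.905] tilt 25.1
100 1
[-0.118 -0.363  0.229  0.78   2.71  -0.985] [-51. 180. 849.] tz [ 0.447  0.243 -0.861] tilt 30.6
200 1
[-0.186 -0.483  0.49   0.527  2.71  -1.325] [-75. 160. 796.] tz [ 0.388  0.141 -0.911] tilt 24.4
400 1
[-0.26  -0.581  0.706  0.459  2.71  -1.481] [-102.  166.  742.] tz [ 0.298  0.112 -0.948] tilt 18.6
100 10
[-0.137 -0.345  0.283  1.288  2.71  -0.473] [-87. 225. 838.] tz [ 0.226  0.374 -0.899] tilt 25.9
(-150, -20, 740) (0, 0, -25) [ 0.61 -0.6   0.7   0.    2.7  -1.04] -> [ 0.65 -0.22  0.22 -0.01  2.71 -1.02] [ 15.  96. 854.] [ 0.34  0.25 -0.91]
(-150, -20, 740) (15, 0, -20) [ 0.61 -0.6   0.7   0.    2.7  -1.04] -> [ 0.47 -0.33  0.22  0.32  2.71 -0.87] [-63.  97. 857.] [ 0.38  0.34 -0.86]
(-150, 60, 740) (0, 0, -25) [ 0.32 -0.59  0.72  0.22  2.68 -1.12] -> [ 0.38 -0.24  0.22  0.47  2.71 -0.8 ] [-10. 142. 855.] [ 0.29  0.32 -0.9 ]
(-150, 60, 740) (15, 0, -20) [ 0.32 -0.59  0.72  0.22  2.68 -1.12] -> [ 0.26 -0.38  0.22  0.73  2.71 -0.66] [-119.  142.  850.] [ 0.37  0.38 -0.85]
[... 2195 characters left out ...]
5, 0, -20) [ 1.87 -0.46  0.84 -0.62  2.57 -0.34] -> [ 1.13 -0.28  0.22 -0.35  2.71 -0.88] [-11.  22. 856.] [ 0.32  0.35 -0.88]
(50, 130, 740) (0, 0, -25) [ 0.18 -0.43  0.85  0.21  2.4  -1.29] -> [ 0.36 -0.12  0.22  0.26  2.71 -1.02] [ 87. 148. 844.] [ 0.26  0.21 -0.94]
(50, 130, 740) (15, 0, -20) [ 0.18 -0.43  0.85  0.21  2.4  -1.29] -> [ 0.28 -0.31  0.22  0.48  2.71 -0.9 ] [-48. 128. 856.] [ 0.38  0.31 -0.87]
(50, 200, 740) (0, 0, -25) [-0.72 -0.51  0.81  0.74  2.64 -1.69] -> [-0.22 -0.18  0.22  0.99  2.71 -0.88] [ 77. 179. 853.] [ 0.26  0.3  -0.92]
(50, 200, 740) (15, 0, -20) [-0.72 -0.51  0.81  0.74  2.64 -1.69] -> [-0.11 -0.35  0.23  0.84  2.71 -0.92] [-50. 186. 849.] [ 0.42  0.27 -0.87]
```

```bash
python3 -m pendant '[[[-0.5,-5,2,0,1],[-1.5,-11,3,0,1],[-2,-17,2,0,1],[-2.8,-23.7,0.8,0,1],[-2.8,-23.7,0.8,0,1]]]'>/dev/null;python3 st.py;python3 -m pendant '[[[4,0,-22,0,1],[4,0,-22,0,1],[4,0,-22,0,1],[4,0,-22,0,1],[4,0,-22,0,1]]]'>/dev/null;python3 st.py
```

```text
10.125 [ 1.171 -0.587  0.78  -0.367  2.63  -0.831] [-50.205 -98.641 732.061] [-1.848 -1.267  0.337]
[[-0.957 -0.105  0.271]
 [-0.053  0.98   0.191]
 [-0.286  0.168 -0.943]]
10.75 [ 0.99  -0.526  0.582 -0.34   2.71  -0.995] [-78.613 -82.313 772.759] [-0.636 -0.053  0.052]
[[-0.946 -0.108  0.304]
 [-0.044  0.977  0.21 ]
 [-0.32   0.185 -0.929]]
```

```bash
python3 -m pendant '[[[4,0,-22,0,1]]]'>/dev/null;python3 st.py;python3 -m pendant '[[[4,0,-22,0,1]]]'>/dev/null;python3 st.py; python3 -m pendant '[[[4,0,-22,0,1],[4,0,-22,0,1]]]'>/dev/null;python3 st.py
```

```text
10.875 [ 0.935 -0.525  0.545 -0.323  2.71  -1.036] [-86.016 -78.069 780.406] [ 0.271 -0.002  0.07 ]
[[-0.937 -0.112  0.331]
 [-0.037  0.974  0.225]
 [-0.348  0.199 -0.916]]
11.0 [ 0.887 -0.528  0.511 -0.306  2.71  -1.068] [-94.402 -75.953 786.887] [-0.241 -0.183 -0.583]
[[-0.926 -0.116  0.359]
 [-0.028  0.97   0.241]
 [-0.376  0.213 -0.902]]
11.25 [ 0.831 -0.538  0.479 -0.275  2.71  -1.091] [-107.943  -74.354  791.822] [-0.261 -1.58  -0.485]
[[-0.913 -0.121  0.39 ]
 [-0.017  0.966  0.26 ]
 [-0.408  0.23  -0.883]]
```

```bash
python3 -m pendant '[[[2,-4,-22,0,1]]]'>/dev/null;python3 -m pendant '[[[2,-4,-22,0,1]]]'>/dev/null;python3 -m pendant '[[[2,-4,-22,0,1]]]'>/dev/null;python3 st.py
```

```text
11.625 [ 0.839 -0.571  0.4   -0.369  2.71  -1.184] [-121.489 -110.34   801.468] [ 0.022 -0.851  0.443]
[[-0.871 -0.138  0.472]
 [ 0.012  0.954  0.3  ]
 [-0.492  0.266 -0.829]]
```

```bash
python3 -m pendant '[[[2,-8,-20,0,1]]]'>/dev/null;python3 -m pendant '[[[2,-8,-20,0,1]]]'>/dev/null;python3 -m pendant '[[[2,-8,-20,0,1]]]'>/dev/null;python3 -m pendant '[[[2,-8,-20,0,1]]]'>/dev/null;python3 st.py
cat > s6.py <<'E'
from s3 import *
from cell import telemetry
s=telemetry.read_state();R=np.array(s['eef_rot']);q0=s['qpos']
b=Ro.from_euler('z',4.5,degrees=True).as_matrix();sh=np.array([573.5,69,0])
print('R in shelf frame\n',(b.T@R).round(3),'tilt',np.degrees(np.arccos(-R[2,2])).round(1))
for n,pt in(('pre',(-120,-40,185)),('in',(-45,0,175)),('up',(-45,0,200))):
    tip=sh+b@np.array(pt,float)
    for g in ([0,0,2,0,.6,-1.6],[0,.2,1.8,.5,.6,-1.8],[0,.2,1.8,-.8,.6,-1]):
        q,e=ik(tip-14*R[:,2],R,g);print(n,q.round(2),round(e,1))
E
python3 s6.py
```

```text
12.125 [ 0.885 -0.663  0.321 -0.622  2.71  -1.411] [-147.723 -205.744  790.113] [-0.455 -0.2    0.385]
[[-0.796 -0.157  0.584]
 [ 0.056  0.943  0.329]
 [-0.602  0.295 -0.742]]
R in shelf frame
 [[-0.79  -0.083  0.608]
 [ 0.118  0.952  0.283]
 [-0.602  0.295 -0.742]] tilt 42.1
pre [-0.56 -0.09  2.25  0.84  0.81 -2.7 ] 19.1
pre [-0.56 -0.09  2.25  0.84  0.81 -2.7 ] 19.1
pre [-0.56 -0.09  2.25  0.84  0.81 -2.7 ] 19.1
in [-0.36  0.04  2.2   0.96  0.64 -2.7 ] 9.5
in [-0.36  0.04  2.2   0.96  0.64 -2.7 ] 9.5
in [-0.36  0.04  2.2   0.96  0.64 -2.7 ] 9.5
up [-0.39  0.01  2.18  0.96  0.69 -2.7 ] 2.0
up [-0.39  0.01  2.18  0.96  0.69 -2.7 ] 2.0
up [-0.39  0.01  2.18  0.96  0.69 -2.7 ] 2.0
```

```bash
python3 -m pendant '[[[-2,-4,-20,0,1]]]'>/dev/null;python3 -m pendant '[[[-2,-4,-20,0,1]]]'>/dev/null;python3 st.py;python3 -m pendant '[[[-2,-4,-20,0,1]]]'>/dev/null;python3 -m pendant '[[[-2,-4,-20,0,1]]]'>/dev/null;python3 st.py; python3 s6.py
```

```text
12.375 [ 0.884 -0.662  0.22  -0.753  2.71  -1.557] [-153.353 -235.898  797.986] [8.23  1.021 0.041]
[[-0.749 -0.162  0.643]
 [ 0.082  0.94   0.332]
 [-0.657  0.302 -0.69 ]]
12.625 [ 0.865 -0.706  0.22  -0.787  2.711 -1.613] [-176.199 -259.545  783.104] [-0.413  0.353  1.033]
[[-0.725 -0.162  0.67 ]
 [ 0.094  0.939  0.33 ]
 [-0.682  0.302 -0.666]]
R in shelf frame
 [[-0.715 -0.088  0.693]
 [ 0.151  0.949  0.276]
 [-0.682  0.302 -0.666]] tilt 48.3
pre [-0.54 -0.13  2.28  0.9   0.74 -2.7 ] 36.5
pre [-0.54 -0.13  2.28  0.9   0.74 -2.7 ] 36.5
pre [-0.54 -0.13  2.28  0.9   0.74 -2.7 ] 36.5
in [-0.33  0.01  2.23  1.02  0.57 -2.7 ] 29.5
in [-0.33  0.01  2.23  1.02  0.57 -2.7 ] 29.5
in [-0.33  0.01  2.23  1.02  0.57 -2.7 ] 29.5
up [-0.36 -0.02  2.21  1.02  0.62 -2.7 ] 21.5
up [-0.36 -0.02  2.21  1.02  0.62 -2.7 ] 21.5
up [-0.36 -0.02  2.21  1.02  0.62 -2.7 ] 21.5
```

```bash
cat > s7.py <<'E'
from s3 import *
R0=np.array([[-0.725,-0.162,0.67],[0.094,0.939,0.33],[-0.682,0.302,-0.666]])
u,_,v=np.linalg.svd(R0);R0=u@v
b=Ro.from_euler('z',4.5,degrees=True).as_matrix();sh=np.array([573.5,69,0])
lip=np.array([(x,y,z) for x in(-65,-57) for z in(247,254) for y in range(-100,101,4)],float)
for t in(0,10,20,30,45,60,75,90):
    R=R0@Ro.from_euler('z',t,degrees=True).as_matrix();S=b.T@R
    # tip face corners (half 11 x, 15 y); top corner position
    C=np.array([(sx*11,sy*15,0) for sx in(-1,1) for sy in(-1,1)])@S.T
    k=C[:,2].argmax();out=[]
    for n,pt in(('in',(-40,0,184)),('up',(-41,0,203))): # desired position of top corner
        tip=np.array(pt)-C[k];q,e=ik(sh+b@tip-14*R[:,2],R,[-.3,0,2.2,.9,.6,-2]);
        L=(lip-tip)@S; back=-L[:,2]
        bd=np.maximum.reduce([np.abs(L[:,0])-42.5,np.abs(L[:,1])-42.5,73-back]).min()
        fd=np.maximum.reduce([np.abs(L[:,0])-11,np.abs(L[:,1])-22,-back]).min()
        out.append((n,tip.round(0).tolist(),q.round(2).tolist(),round(e,1),'body',bd.round(1),'finger',fd.round(1)))
    print(t,'topcorner',C[k].round(0),*out,sep='\n  ')
E
python3 s7.py
```

```text
0
  topcorner
  [ 7. 13. 12.]
  ('in', [-47.0, -13.0, 172.0], [-0.36, 0.01, 2.22, 1.0, 0.59, -2.7], np.float64(32.4), 'body', np.float64(0.8), 'finger', np.float64(23.9))
  ('up', [-48.0, -13.0, 191.0], [-0.38, -0.01, 2.21, 1.0, 0.63, -2.7], np.float64(26.3), 'body', np.float64(0.9), 'finger', np.float64(12.2))
10
  topcorner
  [ 8. 10. 13.]
  ('in', [-48.0, -10.0, 171.0], [-0.41, 0.02, 2.26, 1.13, 0.62, -2.7], np.float64(22.7), 'body', np.float64(2.4), 'finger', np.float64(21.0))
  ('up', [-49.0, -10.0, 190.0], [-0.43, -0.0, 2.25, 1.12, 0.65, -2.7], np.float64(15.9), 'body', np.float64(4.1), 'finger', np.float64(10.4))
20
  topcorner
  [10.  7. 14.]
  ('in', [-50.0, -7.0, 170.0], [-0.45, 0.04, 2.3, 1.25, 0.64, -2.7], np.float64(11.5), 'body', np.float64(1.6), 'finger', np.float64(18.2))
  ('up', [-51.0, -7.0, 189.0], [-0.47, 0.01, 2.3, 1.25, 0.67, -2.7], np.float64(3.9), 'body', np.float64(6.9), 'finger', np.float64(8.7))
30
  topcorner
  [12.  5. 14.]
  ('in', [-52.0, -5.0, 170.0], [-0.47, 0.06, 2.35, 1.38, 0.65, -2.69], np.float64(0.0), 'body', np.float64(1.3), 'finger', np.float6
[... 693 characters left out ...]
.04], np.float64(0.0), 'body', np.float64(8.8), 'finger', np.float64(7.4))
75
  topcorner
  [ 7. 12. 12.]
  ('in', [-47.0, -12.0, 172.0], [-0.48, 0.07, 2.34, 1.37, 0.66, -1.9], np.float64(0.0), 'body', np.float64(-3.9), 'finger', np.float64(17.5))
  ('up', [-48.0, -12.0, 191.0], [-0.49, 0.03, 2.31, 1.28, 0.68, -1.79], np.float64(0.0), 'body', np.float64(3.0), 'finger', np.float64(5.4))
90
  topcorner
  [10.  8. 14.]
  ('in', [-50.0, -8.0, 170.0], [-0.48, 0.06, 2.34, 1.38, 0.66, -1.65], np.float64(0.0), 'body', np.float64(3.6), 'finger', np.float64(18.7))
  ('up', [-51.0, -8.0, 189.0], [-0.48, 0.02, 2.31, 1.29, 0.68, -1.53], np.float64(0.0), 'body', np.float64(1.6), 'finger', np.float64(7.7))
```

```bash
cat > s8.py <<'E'
from s3 import *
from cell import telemetry
s=telemetry.read_state();q=np.array(s['qpos']);
W=[((-14,87,700),40,7),((100,135,680),0,3),((209,181,660),0,3),((330,150,560),0,4),((430,20,300),0,6),((470,20,168),0,4)]
for T,turn,n in W:
    for lam in (20,):
        X,R=fk(q,p);d=(R.T@(np.array(T)-X)/10).round(1);rows=[[*(d*min(1,(i+1)/(n-1))).round(1),min(turn,10*(i+1))] for i in range(n)]
        q=call2(q,rows,lam=lam,N=20);Y,Q=fk(q,p);print(T,d,q.round(2),Y.round(0),'tz',Q[:,2].round(2),'tx',Q[:,0].round(2))
E
python3 s8.py
```

```text
(-14, 87, 700) [-2.7 27.3 27.7] [ 0.39 -0.75  1.22  0.05  1.9  -0.48] [ 23. 102. 696.] tz [ 0.62  0.31 -0.72] tx [-0.68  0.67 -0.3 ]
(100, 135, 680) [-2.6  4.2  7. ] [ 0.39 -0.68  1.31  0.05  1.74 -0.49] [100. 135. 680.] tz [ 0.62  0.31 -0.72] tx [-0.68  0.67 -0.3 ]
(209, 181, 660) [-3.7  6.   9.7] [ 0.46 -0.56  1.39  0.    1.54 -0.45] [209. 181. 659.] tz [ 0.62  0.31 -0.72] tx [-0.68  0.67 -0.3 ]
(330, 150, 560) [-7.3 -3.7 13.7] [-0.3  -0.55  1.62  0.51  1.48 -1.1 ] [305. 156. 574.] tz [ 0.62  0.31 -0.72] tx [-0.68  0.67 -0.3 ]
(430, 20, 300) [ -9.3 -21.6  23.2] [-0.72 -0.26  2.16  0.83  1.06 -1.98] [430.  20. 300.] tz [ 0.62  0.31 -0.72] tx [-0.68  0.67 -0.3 ]
(470, 20, 168) [ 1.3 -6.8 12. ] [-0.62  0.02  2.37  1.18  0.72 -2.45] [470.  20. 168.] tz [ 0.62  0.31 -0.72] tx [-0.68  0.67 -0.3 ]
```

```bash
for z in 740 770 790; do sed "s/(-14,87,700),40,7/(-14,87,$z),40,7/;s/(100,135,680)/(100,135,720)/" s8.py | python3 - | head -2; done; sed "s/(-14,87,700),40,7/(-150,-200,760),40,5),((-14,87,760),0,6/;s/(100,135,680)/(100,135,720)/" s8.py | python3 -
```

```text
(-14, 87, 740) [-5.5 28.5 25. ] [ 0.4  -0.75  1.08  0.05  1.98 -0.48] [ -8.  89. 741.] tz [ 0.66  0.33 -0.67] tx [-0.66  0.68 -0.33]
(100, 135, 720) [-3.4  5.4 10.1] [ 0.39 -0.67  1.23  0.05  1.75 -0.49] [100. 135. 720.] tz [ 0.66  0.33 -0.67] tx [-0.66  0.68 -0.33]
(-14, 87, 770) [-7.5 29.4 23. ] [ 0.4  -0.71  0.98  0.05  2.03 -0.47] [-14.  87. 771.] tz [ 0.67  0.33 -0.67] tx [-0.66  0.68 -0.33]
(100, 135, 720) [-2.6  3.7 12.6] [ 0.39 -0.68  1.24  0.05  1.74 -0.49] [100. 135. 720.] tz [ 0.67  0.33 -0.67] tx [-0.66  0.68 -0.33]
(-14, 87, 790) [-8.9 30.  21.7] [ 0.43 -0.68  0.9   0.02  2.08 -0.46] [-19.  76. 790.] tz [ 0.67  0.33 -0.67] tx [-0.66  0.68 -0.33]
(100, 135, 720) [-1.5  3.2 14.6] [ 0.39 -0.68  1.24  0.05  1.74 -0.49] [100. 135. 720.] tz [ 0.67  0.33 -0.67] tx [-0.66  0.68 -0.33]
(-150, -200, 760) [0.3 4.3 5.1] [ 0.83 -0.75  0.59 -0.47  2.51 -0.59] [-121. -169.  774.] tz [ 0.64  0.3  -0.71] tx [-0.67  0.66 -0.33]
(-14, 87, 760) [10.2 20.8 15.5] [ 0.36 -0.7   0.98  0.06  2.08 -0.51] [-14.  87. 760.] tz [ 0.64  0.3  -0.71] tx [-0.67  0.66 -0.33]
(100, 135, 720) [-3.2  5.  11.5] [ 0.33 -0.65  1.19  0.08  1.82 -0.55] [100. 135. 720.] tz [ 0.64  0.3  -0.71] tx [-0.67  0.66 -0.33]
(209, 181, 660) [-2.3  3.5 12.6] [-0.19 -0.63  1.38  0.43  1.71 -0.91] [199. 179. 662.] tz [ 0.63  0.29 -0.72] tx [-0.68  0.66 -0.33]
(330, 150, 560) [-7.4 -3.4 14.7] [-0.23 -0.52  1.64  0.46  1.38 -1.09] [330. 150. 560.] tz [ 0.63  0.29 -0.72] tx [-0.68  0.66 -0.33]
(430, 20, 300) [ -6.8 -21.3  21.1] [-0.71 -0.27  2.17  0.83  1.04 -2.  ] [430.  20. 301.] tz [ 0.63  0.29 -0.72] tx [-0.68  0.66 -0.33]
(470, 20, 168) [ 1.6 -6.7 12. ] [-0.61  0.01  2.38  1.2   0.7  -2.48] [470.  20. 168.] tz [ 0.63  0.29 -0.72] tx [-0.68  0.66 -0.33]
```

```bash
python3 -m pendant '[[[-1.3,4.9,3.8,10,1],[-2.5,9.8,7.7,20,1],[-3.8,14.7,11.5,30,1],[-5,19.6,15.3,40,1],[-6.2,24.5,19.2,40,1]]]'>/dev/null;python3 st.py
sed "s/(-14,87,700),40,7/(100,135,745),0,4/;s/((100,135,680),0,3),//" s8.py | python3 -
```

```text
13.25 [ 0.631 -0.748  0.869 -0.156  2.178 -0.427] [-62.772 -15.23  776.279] [-0.529  0.116 -0.375]
[[-0.659  0.342  0.67 ]
 [ 0.678  0.656  0.331]
 [-0.326  0.672 -0.664]]
(100, 135, 745) [ 0.6 13.1 17.8] [ 0.4  -0.65  1.16  0.05  1.79 -0.48] [ 99. 135. 745.] tz [ 0.67  0.33 -0.66] tx [-0.66  0.68 -0.33]
(209, 181, 660) [-1.3  1.1 14.5] [ 0.33 -0.61  1.44  0.1   1.47 -0.55] [209. 181. 660.] tz [ 0.67  0.33 -0.66] tx [-0.66  0.68 -0.33]
(330, 150, 560) [-6.8 -4.6 13.7] [-0.57 -0.62  1.66  0.69  1.58 -1.28] [296. 161. 578.] tz [ 0.67  0.33 -0.67] tx [-0.66  0.68 -0.32]
(430, 20, 300) [ -9.5 -23.2  22.8] [-0.79 -0.26  2.21  0.92  1.09 -2.11] [430.  20. 300.] tz [ 0.67  0.33 -0.67] tx [-0.66  0.68 -0.32]
(470, 20, 168) [ 1.7 -7.5 11.5] [-0.68  0.04  2.42  1.31  0.77 -2.63] [469.  20. 168.] tz [ 0.67  0.33 -0.67] tx [-0.66  0.68 -0.32]
```

Matches the simulation well. Continue.

```bash
python3 -m pendant '[[[0.2,4.5,6,0,1],[0.4,9,12,0,1],[0.6,13.1,17.8,0,1],[0.6,13.1,17.8,0,1]]]'>/dev/null;python3 -m pendant '[[[-0.6,0.5,6,0,1],[-1.3,1.1,12,0,1],[-1.3,1.1,14.5,0,1]]]'>/dev/null;python3 st.py
sed "s/W=.*/W=[((330,150,560),0,5),((430,20,300),0,6),((470,20,168),0,4)]/" s8.py | python3 -
```

```text
14.125 [ 0.535 -0.582  1.451 -0.061  1.44  -0.39 ] [210.415 180.719 653.334] [-0.48  -0.555  0.554]
[[-0.658  0.351  0.666]
 [ 0.68   0.658  0.325]
 [-0.325  0.667 -0.671]]
(330, 150, 560) [-6.8 -4.2 13.1] [-0.49 -0.6   1.68  0.65  1.51 -1.25] [305. 157. 569.] tz [ 0.67  0.32 -0.67] tx [-0.66  0.68 -0.32]
(430, 20, 300) [ -8.8 -22.5  22. ] [-0.78 -0.27  2.21  0.92  1.08 -2.1 ] [430.  20. 300.] tz [ 0.67  0.32 -0.67] tx [-0.66  0.68 -0.32]
(470, 20, 168) [ 1.6 -7.4 11.5] [-0.67  0.04  2.42  1.31  0.76 -2.62] [470.  20. 168.] tz [ 0.67  0.32 -0.67] tx [-0.66  0.68 -0.32]
```

```bash
python3 -m pendant '[[[-2,-1,4,0,1],[-4,-2,8,0,1],[-6,-4,12,0,1],[-6.8,-4.2,13.1,0,1],[-6.8,-4.2,13.1,0,1]]]'>/dev/null;python3 st.py
sed "s/W=.*/W=[((430,20,300),0,6),((470,20,168),0,4)]/" s8.py | python3 -
```

```text
14.75 [-0.463 -0.599  1.677  0.631  1.481 -1.232] [307.043 154.403 569.632] [0.898 0.841 0.557]
[[-0.652  0.348  0.674]
 [ 0.682  0.658  0.32 ]
 [-0.332  0.668 -0.666]]
(430, 20, 300) [ -8.1 -22.8  21.8] [-0.79 -0.27  2.22  0.93  1.07 -2.11] [430.  20. 300.] tz [ 0.67  0.32 -0.67] tx [-0.65  0.68 -0.33]
(470, 20, 168) [ 1.8 -7.4 11.5] [-0.67  0.04  2.43  1.34  0.76 -2.65] [470.  20. 168.] tz [ 0.67  0.32 -0.67] tx [-0.65  0.68 -0.33]
```

```bash
python3 -m pendant '[[[-1.5,-4.5,4.4,5,1],[-3,-9,8.8,10,1],[-4.8,-13.5,13,10,1],[-6.4,-18,17.4,10,1],[-8.1,-22.8,21.8,10,1]]]';python3 st.py
python3 - <<'E'
from h import *
import cv2
ims=[]
for n in("side","wrist","top"):
    c=vision.camera(n);cv2.imwrite(f"pics/{n}1.png",c["image"][:,:,::-1]);ims.append(cv2.resize(c["image"],(400,300)))
    if n=='side': cv2.imwrite("pics/side1c.png",cv2.resize(c["image"][80:380,60:460,::-1],(800,600)))
    if n!='wrist':
        hsv=cv2.cvtColor(c["image"],cv2.COLOR_RGB2HSV);m=cv2.inRange(hsv,(3,180,120),(16,255,255));k,_,st,ce=cv2.connectedComponentsWithStats(m)
        for i in range(1,k):
            if 5<st[i,4]<2000: print(n,st[i].tolist(),ce[i].round(1),plane(c,ce[i],254).round(1)[:2])
E
```

```text
t: 15.38
ee_pos: [423.5, 22.7, 307.9]
eef_rot: [[-0.58, 0.455, 0.676], [0.786, 0.531, 0.317], [-0.214, 0.715, -0.666]]
force: [0.8, -0.9, 0.8]
grip_width: 0.001
15.375 [-0.784 -0.293  2.206  0.914  1.089 -1.905] [423.53   22.75  307.909] [ 0.802 -0.875  0.754]
[[-0.58   0.455  0.676]
 [ 0.786  0.531  0.317]
 [-0.214  0.715 -0.666]]
side [400, 115, 13, 19, 98] [405.4 124.1] [ 672.5 -163.3]
side [417, 116, 11, 22, 59] [422.2 128.3] [ 665.5 -185.2]
side [414, 119, 7, 15, 49] [417.1 125.3] [ 671.  -178.7]
side [449, 203, 8, 6, 33] [452.7 205.8] [ 533. -216.]
side [431, 220, 26, 19, 257] [443.4 232.9] [ 491.6 -202.6]
top [411, 232, 19, 8, 84] [420.2 235.5] [ 507.3 -198.5]
top [234, 267, 22, 11, 125] [244.9 272.7] [500.6  57.9]
```

View pics/side1c.png

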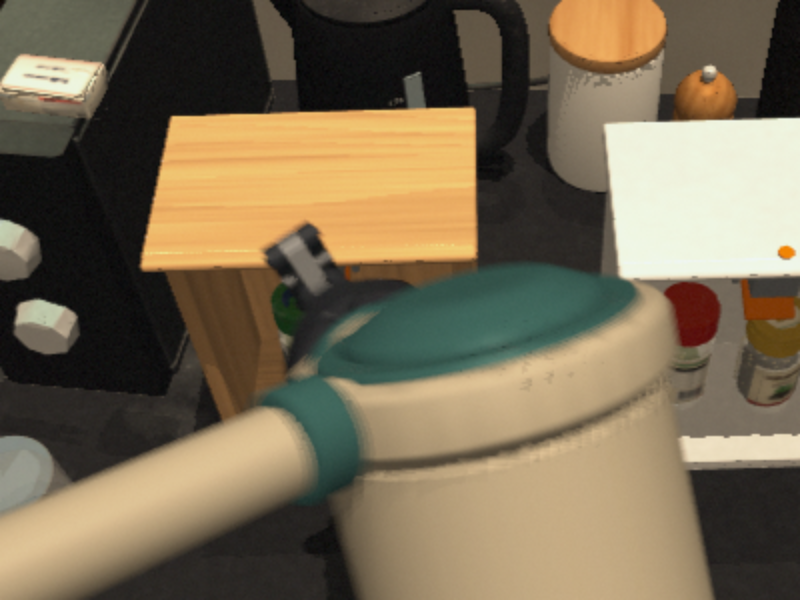

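View pics/wrist1.png

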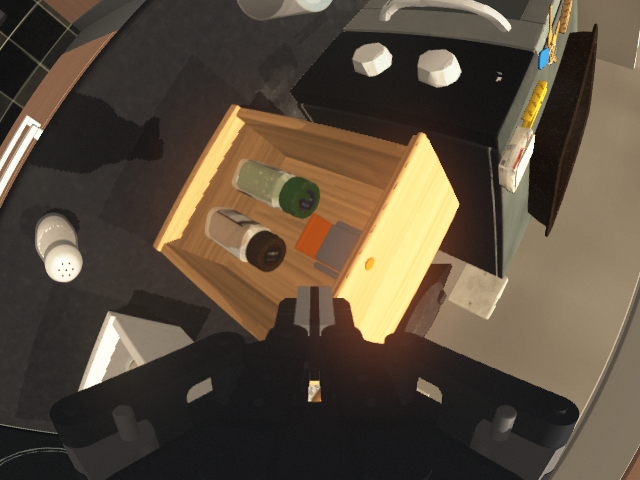

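```bash
cat >> h.py <<'E'
def wray(c,p):
    v=np.array([p[0]-c["cx"],p[1]-c["cy"]]);r=np.linalg.norm(v);a=r/c["fx"];d=np.r_[np.sin(a)*v/r,np.cos(a)]
    return np.array(c["eye"]),np.array(c["orientation"])@d
E
python3 - <<'E'
from h import *
import cv2
from scipy.spatial.transform import Rotation as Ro
c=vision.camera("wrist");b=Ro.from_euler('z',4.5,degrees=True).as_matrix();sh=np.array([574,70,0.])
def on(p,z):
    e,d=wray(c,p);P=e+d*(z-e[2])/d[2];return P.round(1)[:2],(b.T@(P-sh)).round(1)[:2]
for p in((420,133),(369,264),(459,205)): print(p,on(p,254))
hsv=cv2.cvtColor(c["image"],cv2.COLOR_RGB2HSV);m=cv2.inRange(hsv,(3,190,120),(13,255,255))
k,lab,st,ce=cv2.connectedComponentsWithStats(m)
for i in range(1,k):
    if 100<st[i,4]<3000:
        cn,_=cv2.findContours((lab==i).astype('uint8'),0,2);bx=cv2.boxPoints(cv2.minAreaRect(cn[0]))
        print(st[i].tolist(),[(q.round(0).tolist(),on(q,190)[1].tolist()) for q in bx])
cv2.imwrite('pics/w1c.png',cv2.resize(c["image"][90:330,220:480,::-1],None,fx=2.5,fy=2.5))
E
```

```text
(420, 133) (array([505.2, 169.4]), array([-60.7, 104.5]))
(369, 264) (array([537.6,  71.9]), array([-36.2,   4.7]))
(459, 205) (array([648.9, 188.8]), array([ 84. , 112.6]))
[286, 215, 37, 45, 858] [([285.0, 249.0], [-50.7, -15.8]), ([303.0, 213.0], [-53.2, 15.6]), ([323.0, 223.0], [-23.6, 18.9]), ([305.0, 259.0], [-20.8, -15.1])]
```

View pics/w1c.png

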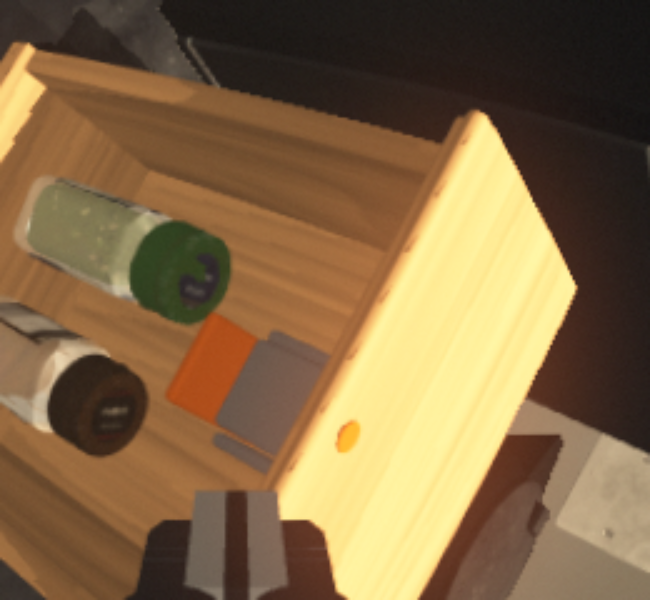

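```bash
cat > s9.py <<'E'
from s3 import *
from cell import telemetry
import sys
s=telemetry.read_state();R=np.array(s['eef_rot']);X=np.array(s['ee_pos']);q0=s['qpos']
b=Ro.from_euler('z',4.5,degrees=True).as_matrix();sh=np.array([574,70,0.]);S=b.T@R
C=np.array([(sx*11,sy*8.5,14) for sx in(-1,1) for sy in(-1,1)])@S.T;k=C[:,2].argmax()
print('t',s['t'],'corner now',(b.T@(X-sh)+C[k]).round(1),'corners',C.round(0).tolist(),'force',s['force'].round(1))
g=q0
for n,pt in(('pre',(-105,0,174)),('in',(-44,0,174)),('up1',(-44,0,192)),('up2',(-44,0,204)),('out',(-60,0,180)),('out2',(-120,0,180))):
    T=sh+b@(np.array(pt,float)-C[k]);g,e=ik(T,R,g);d=R.T@(T-X)/10
    print(n,'shift cm',d.round(2),'q',g.round(2),round(e,1))
E
python3 s9.py
```

```text
t 15.575 corner now [-134.3  -35.1  307.8] corners [[11.0, -10.0, -13.0], [20.0, -1.0, -1.0], [-0.0, 9.0, -18.0], [8.0, 17.0, -6.0]] force [ 1.  -0.   0.7]
pre shift cm [ 4.19 -6.4  11.89] q [-0.57 -0.04  2.47  1.36  0.71 -2.4 ] 0.0
in shift cm [ 1.03 -3.37 16.14] q [-0.43  0.06  2.37  1.44  0.62 -2.37] 0.0
up1 shift cm [ 0.65 -2.08 14.94] q [-0.43  0.02  2.34  1.34  0.63 -2.25] 0.0
up2 shift cm [ 0.4  -1.22 14.14] q [-0.43 -0.    2.32  1.28  0.64 -2.18] 0.0
out shift cm [ 1.73 -3.74 14.63] q [-0.46  0.02  2.39  1.39  0.64 -2.34] 0.0
out2 shift cm [ 4.84 -6.72 10.45] q [-0.62 -0.08  2.48  1.3   0.74 -2.37] 0.0
```

```bash
python3 -m pendant '[[[1.3,-2,3.5,0,1],[2.6,-4,7,0,1],[4,-6,11,0,1],[4.2,-6.4,11.9,0,1],[4.2,-6.4,11.9,0,1]]]';python3 s9.py
python3 - <<'E'
from h import *
import cv2
c=vision.camera("wrist");cv2.imwrite('pics/w2.png',c["image"][:,:,::-1])
E
```

```text
t: 16.2
ee_pos: [450.4, 62.0, 176.4]
eef_rot: [[-0.582, 0.454, 0.675], [0.785, 0.529, 0.322], [-0.211, 0.717, -0.664]]
force: [0.8, 0.4, 1.2]
grip_width: 0.001
t 16.2 corner now [-104.1    0.6  175.6] corners [[11.0, -10.0, -13.0], [20.0, -1.0, -1.0], [-0.0, 9.0, -18.0], [8.0, 17.0, -6.0]] force [0.8 0.4 1.2]
pre shift cm [ 0.03 -0.18  0.03] q [-0.58 -0.04  2.47  1.36  0.71 -2.41] 0.0
in shift cm [-3.14  2.83  4.29] q [-0.43  0.06  2.37  1.45  0.62 -2.38] 0.0
up1 shift cm [-3.51  4.12  3.09] q [-0.43  0.02  2.34  1.35  0.63 -2.26] 0.0
up2 shift cm [-3.77  4.98  2.29] q [-0.43 -0.    2.32  1.29  0.64 -2.19] 0.0
out shift cm [-2.43  2.47  2.77] q [-0.46  0.02  2.39  1.4   0.64 -2.35] 0.0
out2 shift cm [ 0.68 -0.49 -1.42] q [-0.62 -0.08  2.48  1.3   0.75 -2.38] 0.0
```

View pics/w2.png

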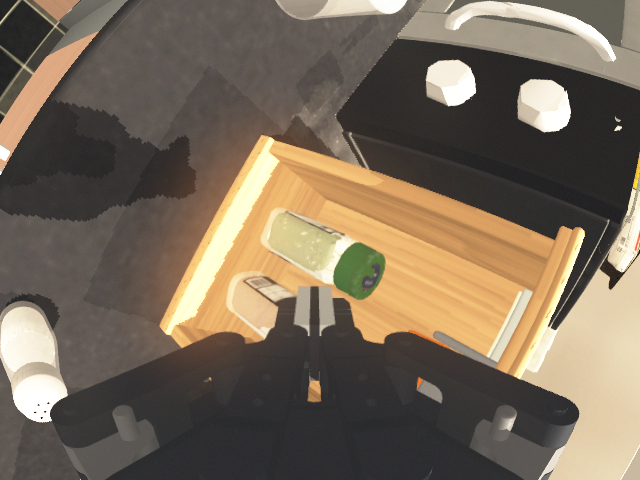

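The wrist view shows the shut fingers in front of the opening. The rocker is at about (425,350), partly hidden behind the finger links. Moving in.

```bash
python3 -m pendant '[[[-1,0.9,1.4,0,1],[-2.1,1.9,2.8,0,1],[-3.1,2.8,4.3,0,1],[-3.1,2.8,4.3,0,1]]]';python3 s9.py
python3 - <<'E'
from h import *
import cv2
a=[]
for n,s in(("top",(slice(160,340),slice(140,380))),("side",(slice(120,300),slice(120,360)))):
    c=vision.camera(n);a.append(cv2.resize(c["image"][s][:,:,::-1],None,fx=1.66,fy=1.66))
cv2.imwrite('pics/ts3.png',np.vstack(a))
E
```

```text
t: 16.75
ee_pos: [511.8, 65.6, 177.1]
eef_rot: [[-0.581, 0.45, 0.678], [0.785, 0.531, 0.321], [-0.216, 0.718, -0.661]]
force: [-0.2, 0.2, -0.3]
grip_width: -0.001
t 16.75 corner now [-42.7  -0.7 176.3] corners [[11.0, -10.0, -13.0], [20.0, -1.0, -1.0], [-0.0, 9.0, -18.0], [8.0, 17.0, -6.0]] force [-0.2  0.2 -0.3]
pre shift cm [ 3.34 -3.18 -4.2 ] q [-0.58 -0.03  2.47  1.38  0.71 -2.43] 0.0
in shift cm [ 0.18 -0.2   0.08] q [-0.43  0.06  2.38  1.46  0.62 -2.4 ] 0.0
up1 shift cm [-0.21  1.1  -1.11] q [-0.43  0.02  2.34  1.36  0.63 -2.28] 0.0
up2 shift cm [-0.47  1.96 -1.9 ] q [-0.43 -0.    2.32  1.3   0.64 -2.2 ] 0.0
out shift cm [ 0.88 -0.55 -1.44] q [-0.46  0.02  2.39  1.41  0.64 -2.37] 0.0
out2 shift cm [ 3.98 -3.49 -5.64] q [-0.62 -0.08  2.48  1.31  0.75 -2.39] 0.0
```

View pics/ts3.png

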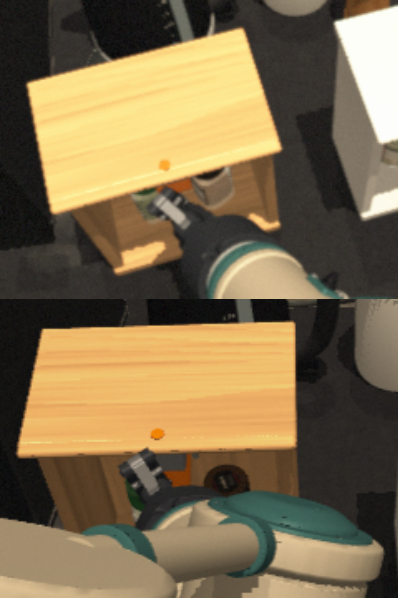

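Run:
```python
from s9 import *
from h import *
for n in("side","top"):
    c=vision.camera(n);O=np.array(c["orientation"])
    def pr(P):
        v=O.T@(P-np.array(c["eye"]));return (np.array([c["fx"]*v[0]/v[2]+c["cx"],c["fy"]*v[1]/v[2]+c["cy"]])).round(0)
    print(n,'tip corners',[pr(X+R@np.array((sx*11,sy*8.5,14))).tolist() for sx in(-1,1) for sy in(-1,1)],
      'rocker front L/R',[pr(sh+b@np.array((-51,y,192.))).tolist() for y in(16,-16)],'lip',[pr(sh+b@np.array((-65,y,254.))).tolist() for y in(100,-100)])
    hsv=cv2.cvtColor(c["image"],cv2.COLOR_RGB2HSV) if 0 else None
    import cv2
    cv2.imwrite(f'pics/{n}4.png',cv2.resize(c["image"][170:270,160:280,::-1] if n=="side" else c["image"][220:320,200:320,::-1],None,fx=5,fy=5,interpolation=cv2.INTER_NEAREST))
```

```text
t 16.85 corner now [-43.8  -0.5 175.7] corners [[11.0, -10.0, -13.0], [20.0, -1.0, -1.0], [-0.0, 9.0, -18.0], [8.0, 17.0, -6.0]] force [-1.1  0.3 -0.7]
pre shift cm [ 3.24 -3.11 -4.16] q [-0.58 -0.04  2.47  1.37  0.71 -2.42] 0.0
in shift cm [ 0.09 -0.11  0.11] q [-0.43  0.06  2.37  1.46  0.62 -2.39] 0.0
up1 shift cm [-0.3   1.18 -1.08] q [-0.43  0.02  2.34  1.36  0.63 -2.27] 0.0
up2 shift cm [-0.56  2.04 -1.87] q [-0.43 -0.    2.32  1.3   0.64 -2.2 ] 0.0
out shift cm [ 0.79 -0.46 -1.4 ] q [-0.46  0.02  2.39  1.41  0.64 -2.36] 0.0
out2 shift cm [ 3.89 -3.41 -5.61] q [-0.62 -0.08  2.48  1.31  0.75 -2.39] 0.0
side tip corners [[232.0, 247.0], [225.0, 237.0], [218.0, 257.0], [211.0, 246.0]] rocker front L/R [[210.0, 234.0], [235.0, 233.0]] lip [[130.0, 212.0], [299.0, 209.0]]
top tip corners [[252.0, 281.0], [245.0, 275.0], [243.0, 291.0], [235.0, 285.0]] rocker front L/R [[233.0, 278.0], [254.0, 272.0]] lip [[168.0, 287.0], [308.0, 250.0]]
```

View pics/side4.png

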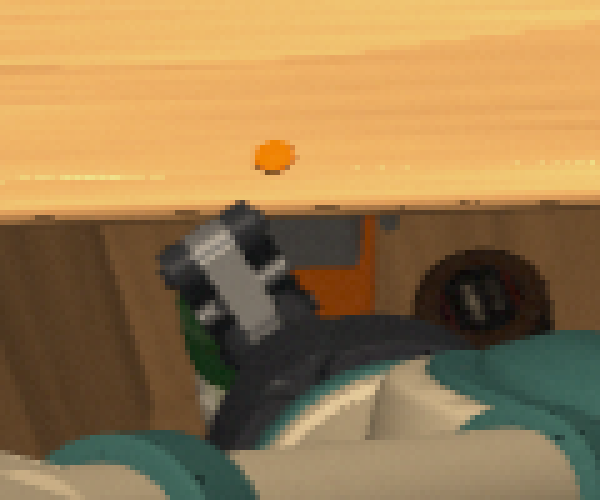

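```bash
python3 -m pendant '[[[-0.1,0.4,-0.4,0,1],[-0.2,0.8,-0.7,0,1],[-0.3,1.2,-1.1,0,1],[-0.3,1.2,-1.1,0,1]]]' | grep -v rot;python3 s9.py | egrep "corner|up2"
```

```text
t: 17.45
ee_pos: [507.9, 65.9, 191.2]
force: [-8.1, -3.4, -1.5]
grip_width: 0.003
t 17.45 corner now [-4.650e+01 -1.000e-01  1.903e+02] corners [[11.0, -10.0, -13.0], [20.0, -1.0, -1.0], [-0.0, 9.0, -18.0], [8.0, 17.0, -6.0]] force [-8.1 -3.4 -1.5]
up2 shift cm [-0.41  1.11 -0.73] q [-0.43 -0.01  2.32  1.29  0.64 -2.18] 0.0
```

```bash
cat > rk.py <<'E'
from h import *
import cv2
c=vision.camera("side")
cv2.imwrite('pics/side_last.png',cv2.resize(c["image"][190:260,180:264,::-1],None,fx=7,fy=7,interpolation=cv2.INTER_NEAREST))
m=cv2.inRange(cv2.cvtColor(c["image"],cv2.COLOR_RGB2HSV),(3,180,90),(16,255,255))
for x0 in (200,420):
    s=m[210:250,x0:x0+50];r,cc=np.nonzero(s);print(x0,len(r),'rows',r.min()+210,r.max()+210,'cols',cc.min()+x0,cc.max()+x0) if len(r) else print(x0,0)
E
python3 rk.py
```

```text
200 55 rows 213 226 cols 221 234
420 301 rows 220 239 cols 431 457
```

View pics/side_last.png

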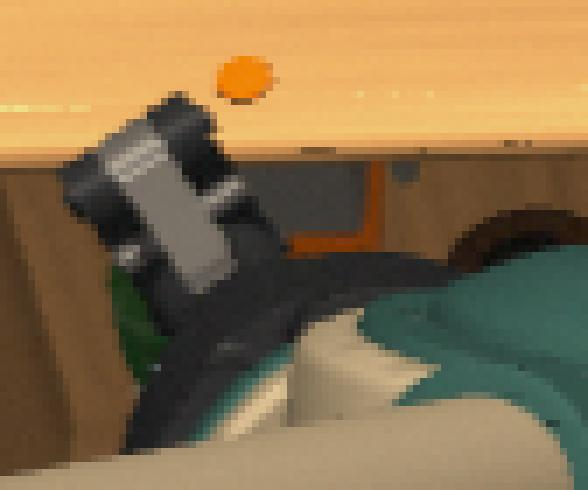

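```bash
python3 -m pendant '[[[0,0.3,-0.5,0,1],[-0.1,0.5,-0.7,0,1],[-0.15,0.72,-0.85,0,1],[-0.15,0.72,-0.85,0,1]]]' | grep -v rot;python3 s9.py | egrep "corner|up2"; python3 rk.py
```

```text
t: 18.0
ee_pos: [505.0, 66.2, 201.4]
force: [-7.0, -1.8, -2.0]
grip_width: -0.003
t 18.0 corner now [-49.5   0.5 200.5] corners [[11.0, -10.0, -13.0], [20.0, -1.0, -1.0], [-0.0, 9.0, -18.0], [8.0, 17.0, -6.0]] force [-7.  -1.8 -2. ]
up2 shift cm [-0.4   0.5   0.13] q [-0.43 -0.01  2.32  1.28  0.64 -2.18] 0.0
200 17 rows 213 221 cols 232 234
420 301 rows 220 239 cols 431 457
```

```bash
python3 -m pendant '[[[-0.05,0.2,-0.2,0,1],[-0.05,0.25,-0.25,0,1]]]' | grep -v rot;python3 s9.py | egrep "corner|in shift|out"
```

```text
t: 18.3
ee_pos: [503.9, 66.7, 204.5]
force: [-5.5, -1.0, -3.4]
grip_width: 0.002
t 18.3 corner now [-50.4   1.1 203.6] corners [[11.0, -10.0, -13.0], [20.0, -1.0, -1.0], [-0.0, 9.0, -18.0], [8.0, 17.0, -6.0]] force [-5.5 -1.  -3.4]
in shift cm [ 0.21 -1.84  2.39] q [-0.43  0.06  2.37  1.44  0.61 -2.37] 0.0
out shift cm [ 0.91 -2.21  0.88] q [-0.46  0.02  2.38  1.39  0.64 -2.34] 0.0
out2 shift cm [ 4.03 -5.18 -3.29] q [-0.62 -0.08  2.48  1.29  0.74 -2.36] 0.0
```

```bash
python3 -m pendant '[[[0.3,-1.2,0.8,0,1],[0.9,-2.2,0.9,0,1],[2.5,-3.7,-1.2,0,1],[4,-5.2,-3.3,0,1],[4,-5.2,-3.3,0,1]]]' | grep -v rot; python3 rk.py
python3 - <<'E'
from h import *
import cv2
c=vision.camera("top");
m=cv2.inRange(cv2.cvtColor(c["image"],cv2.COLOR_RGB2HSV),(3,180,90),(16,255,255))
for x0 in(220,400):
    s=m[220:300,x0:x0+50];r,cc=np.nonzero(s);print(x0,len(r),r.min()+220 if len(r) else 0,r.max()+220 if len(r) else 0)
E
```

```text
t: 18.92
ee_pos: [434.8, 59.3, 182.1]
force: [0.6, -0.3, -0.6]
grip_width: 0.001
200 228 rows 213 231 cols 209 234
420 301 rows 220 239 cols 431 457
220 110 257 277
400 84 232 240
```

View pics/side_last.png

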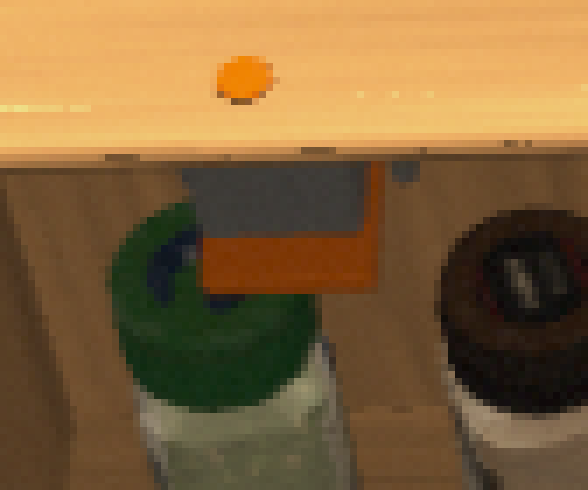

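Run:
```python
import cv2,numpy as np
from h import *
im=cv2.imread('pics/side0.png')
m=cv2.inRange(cv2.cvtColor(im,cv2.COLOR_BGR2HSV),(3,180,90),(16,255,255))
s=m[210:250,200:250];r,cc=np.nonzero(s);print(len(r),r.min()+210,r.max()+210,cc.min()+200,cc.max()+200)
im=cv2.imread('pics/top0.png')
m=cv2.inRange(cv2.cvtColor(im,cv2.COLOR_BGR2HSV),(3,180,90),(16,255,255))
s=m[220:300,220:270];r,cc=np.nonzero(s);print('top',len(r),r.min()+220,r.max()+220)
c=vision.camera("side");O=np.array(c["orientation"])
from scipy.spatial.transform import Rotation as Ro
b=Ro.from_euler('z',4.5,degrees=True).as_matrix();sh=np.array([574,70,0.])
for a in(0,.1,.2,.3,.35):
    row=[]
    for top in(0,6):
        t=.35-a; # angle below level
        v=np.array([-40*np.cos(t)-(-3+top)*np.sin(t)*1,0,-40*np.sin(t)+(-3+top)*np.cos(t)])
        for y in(16,-16):
            P=sh+b@(np.array([-13,y,203.])+v);w=O.T@(P-np.array(c["eye"]));row+=[round(c["fx"]*w[0]/w[2]+c["cx"],1),round(c["fy"]*w[1]/w[2]+c["cy"],1)]
    print(a,row)
```

```text
301 213 234 210 234
top 126 257 278
0 [np.float64(211.0), np.float64(235.4), np.float64(235.8), np.float64(235.0), np.float64(210.2), np.float64(234.0), np.float64(235.2), np.float64(233.6)]
0.1 [np.float64(210.5), np.float64(234.6), np.float64(235.4), np.float64(234.2), np.float64(209.7), np.float64(232.7), np.float64(234.8), np.float64(232.3)]
0.2 [np.float64(209.9), np.float64(233.4), np.float64(235.0), np.float64(233.0), np.float64(209.1), np.float64(231.1), np.float64(234.4), np.float64(230.7)]
0.3 [np.float64(209.4), np.float64(231.9), np.float64(234.6), np.float64(231.5), np.float64(208.6), np.float64(229.2), np.float64(234.0), np.float64(228.8)]
0.35 [np.float64(209.1), np.float64(231.1), np.float64(234.4), np.float64(230.7), np.float64(208.4), np.float64(228.1), np.float64(233.8), np.float64(227.7)]
```

```bash
sed -i "s/^for n,pt in.*/for n,pt in(('front',(-75,0,180)),('in',(-47,0,184)),('up1',(-48,0,200)),('up2',(-48,0,207)),('out',(-65,0,182)),('out2',(-120,0,180))):/" s9.py; python3 s9.py
python3 - <<'E'
from h import *
import cv2
a=cv2.imread('pics/side0.png').astype(float);c=vision.camera("side");n=c["image"][:,:,::-1].astype(float)
for im in(a,n):
    for s in(slice(213,221),slice(224,232)): print((im[222:240,s,2]-im[222:240,s,0]).mean(1).round(0).tolist())
E
```

```text
t 19.075 corner now [-118.3   -1.5  181.4] corners [[11.0, -10.0, -13.0], [20.0, -1.0, -1.0], [-0.0, 9.0, -18.0], [8.0, 17.0, -6.0]] force [ 0.1 -0.5 -0.5]
front shift cm [-2.09  2.11  3.15] q [-0.49 -0.    2.41  1.38  0.66 -2.35] 0.0
in shift cm [-3.63  3.78  4.84] q [-0.43  0.03  2.36  1.39  0.62 -2.31] 0.0
up1 shift cm [-3.92  4.87  3.7 ] q [-0.44 -0.    2.33  1.3   0.64 -2.21] 0.0
up2 shift cm [-4.07  5.37  3.24] q [-0.44 -0.02  2.32  1.27  0.64 -2.17] 0.0
out shift cm [-2.65  2.75  3.72] q [-0.47  0.01  2.39  1.38  0.64 -2.34] 0.0
out2 shift cm [ 0.24 -0.11  0.01] q [-0.62 -0.08  2.48  1.3   0.74 -2.37] 0.0
[9.0, 34.0, 122.0, 122.0, 120.0, 121.0, 121.0, 122.0, 122.0, 122.0, 122.0, 122.0, 104.0, 7.0, 7.0, 5.0, 4.0, 1.0]
[12.0, 68.0, 122.0, 121.0, 121.0, 122.0, 123.0, 122.0, 121.0, 122.0, 121.0, 117.0, 79.0, 47.0, 48.0, 46.0, 41.0, 39.0]
[8.0, 32.0, 119.0, 120.0, 118.0, 118.0, 117.0, 119.0, 117.0, 108.0, 10.0, 4.0, 6.0, 7.0, 7.0, 5.0, 2.0, 2.0]
[12.0, 66.0, 118.0, 116.0, 118.0, 117.0, 119.0, 122.0, 116.0, 92.0, 51.0, 50.0, 49.0, 47.0, 48.0, 46.0, 41.0, 39.0]
```

```bash
python3 -m pendant '[[[-2.1,2.1,3.2,0,1],[-3.6,3.8,4.8,0,1],[-3.8,4.4,4.2,0,1],[-3.9,4.9,3.7,0,1],[-4.05,5.2,3.35,0,1]]]' | grep -v rot; python3 s9.py | egrep "corner|up2"
```

```text
t: 19.75
ee_pos: [505.0, 65.9, 203.2]
force: [-1.7, -3.9, -12.9]
grip_width: -0.001
t 19.75 corner now [-4.950e+01  1.000e-01  2.022e+02] corners [[11.0, -10.0, -13.0], [20.0, -1.0, -1.0], [-0.0, 9.0, -18.0], [8.0, 17.0, -6.0]] force [ -1.7  -3.9 -12.9]
up2 shift cm [-0.19  0.41 -0.23] q [-0.43 -0.02  2.31  1.25  0.64 -2.15] 0.0
```

```bash
python3 -m pendant '[[[-0.1,0.25,-0.2,0,1],[-0.15,0.4,-0.35,0,1],[-0.15,0.4,-0.35,0,1]]]' | grep -v rot; python3 s9.py | egrep "corner|up2|out"
```

```text
t: 20.12
ee_pos: [504.4, 66.6, 208.3]
force: [-6.6, -3.3, -4.5]
grip_width: -0.003
t 20.125 corner now [-50.    1.  207.3] corners [[11.0, -10.0, -13.0], [20.0, -1.0, -1.0], [-0.0, 9.0, -18.0], [8.0, 17.0, -6.0]] force [-6.6 -3.3 -4.5]
up2 shift cm [-0.18  0.03  0.13] q [-0.43 -0.02  2.31  1.25  0.65 -2.15] 0.0
out shift cm [ 1.24 -2.59  0.63] q [-0.47  0.01  2.38  1.36  0.65 -2.31] 0.0
out2 shift cm [ 4.16 -5.47 -3.04] q [-0.61 -0.08  2.47  1.28  0.74 -2.35] 0.0
```

```bash
python3 -m pendant '[[[0.4,-1.3,0.6,0,1],[1.2,-2.6,0.6,0,1],[2.8,-4,-1.2,0,1],[4.2,-5.5,-3,0,1],[4.2,-5.5,-3,0,1]]]' | grep -v rot
python3 - <<'E'
from h import *
import cv2
c=vision.camera("side");n=c["image"][:,:,::-1].astype(float)
cv2.imwrite('pics/side5.png',n)
for s in(slice(213,221),slice(224,232)): print((n[222:240,s,2]-n[222:240,s,0]).mean(1).round(0).tolist())
m=cv2.inRange(cv2.cvtColor(c["image"],cv2.COLOR_RGB2HSV),(3,180,90),(16,255,255))[210:250,420:470];r,_=np.nonzero(m);print('white',len(r),r.max()+210)
E
```

```text
t: 20.75
ee_pos: [435.4, 60.2, 182.6]
force: [-0.2, 0.3, 0.3]
grip_width: 0.001
[8.0, 32.0, 117.0, 116.0, 117.0, 118.0, 119.0, 123.0, 114.0, 66.0, 0.0, 3.0, 7.0, 7.0, 5.0, 5.0, 3.0, 3.0]
[12.0, 65.0, 116.0, 117.0, 118.0, 116.0, 121.0, 121.0, 110.0, 65.0, 51.0, 51.0, 50.0, 47.0, 48.0, 46.0, 41.0, 39.0]
white 301 239[ WARN:0@2.312] global loadsave.cpp:1063 imwrite_ Unsupported depth image for selected encoder is fallbacked to CV_8U.
```

```bash
python3 -m pendant '[[[0,0,0,0,0.5],[0,0,0,0,0.5],[0,0,0,0,0.5]]]' | grep -v rot; sed -e "s/^C=.*/w=s['grip_width'];print(w);C=np.array([(sx*11,42.5*w+o,14-13*w) for sx in(-1,1) for o in (0,8.5)])@S.T;k=C[:,2].argmax()/" -e "s/^for n,pt in.*/for n,pt in(('front',(-80,0,178)),('in',(-40,0,180)),('up1',(-40,0,192)),('up2',(-40,0,204)),('out',(-65,0,180)),('out2',(-120,0,180))):/" s9.py > s10.py; python3 s10.py
```

```text
t: 21.18
ee_pos: [436.9, 59.7, 183.0]
force: [-0.1, 0.0, -0.4]
grip_width: 0.502
0.501538716727535
t 21.175 corner now [-111.8    8.2  201.7] corners [[21.0, 3.0, 13.0], [26.0, 8.0, 19.0], [10.0, 22.0, 8.0], [14.0, 26.0, 14.0]] force [-0.1  0.  -0.4]
front shift cm [-1.83 -0.53  3.57] q [-0.55  0.04  2.46  1.46  0.68 -2.51] 0.0
in shift cm [-3.95  1.59  6.22] q [-0.46  0.09  2.39  1.49  0.63 -2.47] 0.0
up1 shift cm [-4.21  2.45  5.42] q [-0.46  0.06  2.37  1.43  0.63 -2.39] 0.0
up2 shift cm [-4.47  3.3   4.62] q [-0.46  0.04  2.35  1.36  0.64 -2.31] 0.0
out shift cm [-2.65  0.36  4.48] q [-0.51  0.06  2.43  1.47  0.66 -2.49] 0.0
out2 shift cm [ 0.21 -2.36  0.66] q [-0.67 -0.03  2.52  1.36  0.75 -2.52] 0.0
```

```bash
python3 -m pendant '[[[-1,-0.5,2,0,0.5],[-1.8,-0.5,3.6,0,0.5],[-3,0.6,5,0,0.5],[-3.95,1.6,6.2,0,0.5],[-3.95,1.6,6.2,0,0.5]]]' | grep -v rot; python3 s10.py | egrep "now|up"
```

```text
t: 21.8
ee_pos: [509.8, 57.6, 161.6]
force: [-0.2, 0.2, -1.4]
grip_width: 0.501
t 21.8 corner now [-39.3   0.5 180.2] corners [[21.0, 4.0, 13.0], [26.0, 8.0, 19.0], [10.0, 22.0, 8.0], [14.0, 26.0, 14.0]] force [-0.2  0.2 -1.4]
up1 shift cm [-0.26  0.79 -0.85] q [-0.46  0.06  2.37  1.43  0.64 -2.39] 0.0
up2 shift cm [-0.51  1.64 -1.65] q [-0.46  0.04  2.35  1.36  0.64 -2.31] 0.0
```

```bash
python3 -m pendant '[[[-0.2,0.5,-0.5,0,0.5],[-0.3,1,-1,0,0.5],[-0.5,1.4,-1.4,0,0.5],[-0.5,1.64,-1.65,0,0.5],[-0.5,1.64,-1.65,0,0.5]]]' 60 | grep -v rot; python3 s10.py | egrep "now|up|out"
```

```text
t: 22.42
ee_pos: [501.6, 55.6, 177.2]
force: [-17.8, -14.0, -12.1]
grip_width: 0.497
t 22.425 corner now [-47.4  -0.9 195.2] corners [[22.0, 4.0, 12.0], [26.0, 8.0, 18.0], [10.0, 22.0, 7.0], [14.0, 26.0, 13.0]] force [-17.8 -14.  -12.1]
up1 shift cm [-0.25  0.19  0.75] q [-0.45  0.05  2.36  1.38  0.62 -2.33] 0.0
up2 shift cm [-0.5   1.03 -0.07] q [-0.45  0.03  2.34  1.31  0.63 -2.25] 0.0
out shift cm [ 1.32 -1.91 -0.15] q [-0.5   0.05  2.42  1.42  0.64 -2.43] 0.0
out2 shift cm [ 4.2  -4.7  -3.91] q [-0.65 -0.04  2.51  1.32  0.73 -2.46] 0.0
```

```bash
python3 -m pendant '[[[0.5,-1.5,1,0,0.5],[1.3,-2,0.2,0,0.5],[2.8,-3.4,-2,0,0.5],[4.2,-4.7,-3.9,0,0.5],[4.2,-4.7,-3.9,0,0.5]]]' | grep -v rot
python3 - <<'E'
from h import *
import cv2
c=vision.camera("side");n=c["image"][:,:,::-1].copy()
cv2.imwrite('pics/side6.png',cv2.resize(n[190:260,180:264],None,fx=7,fy=7,interpolation=cv2.INTER_NEAREST));n=n.astype(float)
for s in(slice(213,221),slice(224,232)): print((n[222:240,s,2]-n[222:240,s,0]).mean(1).round(0).tolist())
m=cv2.inRange(cv2.cvtColor(c["image"],cv2.COLOR_RGB2HSV),(3,180,90),(16,255,255))[210:250,420:470];r,_=np.nonzero(m);print('white',len(r),r.max()+210)
E
```

```text
t: 23.05
ee_pos: [428.0, 51.0, 162.7]
force: [0.7, -0.8, 0.7]
grip_width: 0.504
[8.0, 32.0, 116.0, 117.0, 114.0, 118.0, 121.0, 113.0, 68.0, -2.0, 2.0, 2.0, 7.0, 7.0, 7.0, 5.0, 3.0, 2.0]
[12.0, 66.0, 116.0, 115.0, 116.0, 120.0, 120.0, 110.0, 67.0, 56.0, 51.0, 51.0, 49.0, 47.0, 48.0, 45.0, 41.0, 40.0]
white 303 239
```

View pics/side6.png

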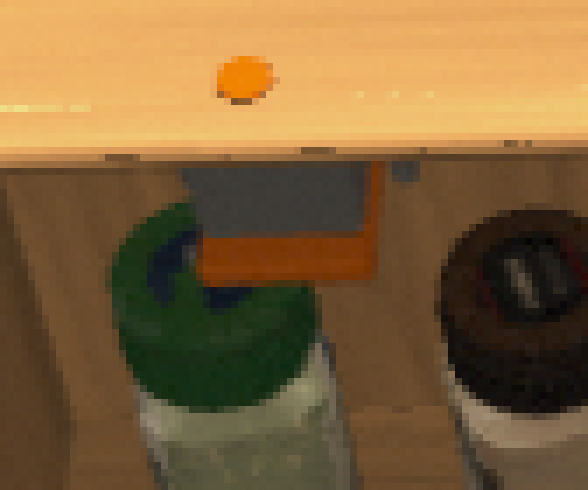

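The edge has now moved 4.4 px in total, against 4.3 px predicted for 0.35 rad, so the rocker is at its stop. The white rocker hasn't changed and the gripper is clear, so I'm handing in.

```bash
python3 -c "
from cell import job,telemetry
print(telemetry.read_state()['t'],job.sign_off())"
```

```text
the job is handed in; nothing more can be done
23.1 None
```

The oak shelf's rocker is up at its stop as far as the camera shows, the white one is still hanging, and I handed the job in at 23.1 s of the 29 s allowed.

- **Tilting the tool:** the moves can't tilt the tool. I pushed against the arm's joint limits high up, over and behind the base, until the fingers leaned 48° from vertical. The reading of joint 5 touched 2.711 rad against its 2.71 limit there, and I can't tell whether that counts as passing its range.
- **Pressing:** it took three presses from under the front edge. I estimated the angle from the side view as about 0.27, then 0.30, then 0.35 rad. The first two, with the fingers shut, slid towards the rocker's front end, and the sideways force suggested the gripper was rubbing the lip. The third, with the jaws half open, got it to the stop.
- **Last checks:** the rocker's edge had risen 4.4 px in the side view, against about 4.3 px predicted for 0.35 rad. The white rocker's mask was essentially unchanged (303 px against 301, same lowest row). The wrist force was about 1 N, with the fingers withdrawn in front of the shelf.
- **Disagreements:** the fingertip height worked out from the arm's pose read up to about 9 mm above where the rocker actually was, so I relied on the camera. On the third press the wrist force reached about 26 N, with the fingers pushed back about 7 mm; the limit is 120 N. That contact may have included the lip.

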